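# Put the blade guard on the sloping vegetable slicer

### The job

Make the slicer safe for putting away: pick up the orange blade guard, lay it between the side rails of the slicer's sloping bed so that it rides on top of the small steel stud, and slide it along the slope until its hole comes over the stud and it drops down flat onto the bed. Let go and leave it there, and do not disturb the tin, the glass or the bowl.

Things in the scene. Friction and masses are not known exactly. Their poses are not given: they have to be found in the camera images.
- bed: White sloping bed, 280 mm long, of a vegetable slicer that stands fixed on the worktop. Origin: middle of the bed's upper surface, 90 mm above the worktop. x points up the slope (roughly away from the robot), y across it, z square to the surface; the slope is 24 degrees. A steel blade lies flush across the bed at x = 33 to 51 mm. The guard does not slide down the bed by itself.
- slot (a point): Middle of the black slot in the bed, at the surface, 10 mm down the slope (-x) from the bed's origin; axes as the bed. In it is clamped a steel stud, 10 mm thick with a slightly rounded top, which stands 7 mm out of the bed, square to it. The stud is on the centre line (y = 0), up to 12 mm up or down the slope from this point, different each time and not reported. It does not move.
- rails (a point): Point 10 mm above the bed's origin, square to the bed, midway between the two grey side rails; axes as the bed. The rails run the bed's whole length; their inner faces are 90 mm apart up to this height, then flare outwards up to 18 mm above the bed. They guide the 86 mm wide guard.
- guard_grip (a point): Middle of the grip fin of the loose orange blade guard: a plate 120 (x) by 86 (y) by 5 mm, about 130 g, flat on the worktop at first, with a fin to hold it by on top, 10 mm thick in x (12 mm at the rounded top), 50 mm wide in y, its top 40 mm above the plate's underside. This point is 22 mm above the underside and 12 mm to +x of the plate's centre. Axes of the guard, z up out of it.
- guard_hole (a point): Centre, at the plate's underside, of the guard's round through-hole, 16 mm wide, on the plate's centre line: 15 mm to -x of the plate's centre, 27 mm to -x of the fin's middle, 45 mm from the -x edge and 75 mm from the +x edge. Axes of the guard. The guard goes on with its +x up the slope; with the stud in the hole it lies flat on the bed.
- tin: Food tin, 75 mm across, 58 mm high, to the right; origin under its centre. To be left alone.
- glass: Drinking glass, 80 mm across, 91 mm high, at the back left; origin under its centre. To be left alone.
- bowl: Small white bowl, 115 mm across, 51 mm high, at the front right; origin under its centre. To be left alone.
There are look-alikes about, which are no part of the job. Of the things shaped like the part that bears guard_grip, the orange one is meant.

How it is judged:
On the way, in this order (a step that is already met when the one before it is completed fails the run):
1. the guard has been lifted off the worktop (height (world z) of guard_hole above 0.05 m), for 0.1 s.
2. the guard rides on the stud, between the rails, with its hole beside the stud (touching the slicer with more than 0.3 N, hole 2.5 to 13 mm above the bed, within 20 degrees of the bed's slope) (contact force between guard and bed above 0.3 N and z of guard_hole in the frame of bed between 0.0025 and 0.013 m and x of guard_hole in the frame of bed between -0.075 and 0.055 m and y of guard_hole in the frame of bed between -0.01 and 0.01 m and angle between the z axis of guard_hole and the z axis of bed, either way round below 0.35 rad), for 0.2 s.
At the end, for the whole second after the job is handed in: The guard lies at rest on the bed with the stud in its hole: hole between -27 and 7 mm along the bed and within 6 mm of its centre line, its underside within 2 mm of the bed's surface and parallel to it within 0.03 rad (x of guard_hole in the frame of bed between -0.027 and 0.007 m and y of guard_hole in the frame of bed between -0.006 and 0.006 m and z of guard_hole in the frame of bed between -0.003 and 0.002 m and angle between the z axis of guard_hole and the z axis of bed, either way round below 0.03 rad and contact force between guard and bed above 0.3 N and linear speed of guard below 0.02 m/s); the robot touches nothing.
It fails at once if the tin, the glass or the bowl is moved more than 30 mm (distance of any of tin, glass, bowl from where it was at the start of the episode above 0.03 m).
It also fails if it takes over 42 s, if anything falls off the work surface, if the arm or the gripper's body presses on something with over 40 N, if the wrist force passes 120 N, or if a joint passes its speed limit or range.

### The arm

A 7-joint arm with a two-finger parallel gripper is mounted at the origin on a cart in front of the work surface, level with it; the furniture and walls round the work are solid. World frame = base frame: x ahead of the robot, y to its left, z up, the work surface at z = 0. Lengths are in m, angles in rad, forces in N, time in s.
With the tool pointing down it reaches from about 0.4 to 0.85 m from the base axis. Payload 10.4 kg.
Tool frame: the origin (TCP) lies midway between the tips of the shut fingers; the grasp point (between the pads) lies 19 mm behind it; x points along the fingers, z is the direction in which the jaws open and shut, and the axes are right-handed (so a half turn about x gives the same grasp; the last joint's range is limited). The gripper opens to 87 mm and grips with 3 to 60 N. Pads are 19 mm wide; open, the fingers measure 117 mm over their backs; the gripper's body (75 mm by 190 mm) begins 51 mm behind the grasp point.
Start: joints at [-1.129, 0.332, -0.065, 1.46, 0.022, 1.35, -0.088], TCP at [0.28, 0.559, 0.184] pointing down, gripper open.
Joint ranges: [-2.6, 2.6], [-0.5, 2.12], [-1.47, 1.34], [0.16, 2.42], [-1.27, 4.41], [0.06, 2.06], [-2.6, 2.6]. Speed limits (rad/s): [2.22, 2.22, 2.79, 2.79, 3.14, 3.14, 3.14].

### API

Orientations are given as a unit quaternion [x, y, z, w].
In Python, from bench import read_state, camera, camera_params, close_job gives the robot as it stands.
- The arm moves only by the tool arm_command, never from a script. Its argument "targets" is a list of rows, each a list of 7 numbers: the closure in counts, from 0 (fully open) to 255 (shut), then the shift along the tool's x, y, z in mm, then the turn, a rotation vector about the tool's x, y, z in rad. A call has 1 to 10 rows; each row is the pose to reach, as a shift and turn from the pose commanded when the call began, along the tool's axes at that moment; what a row does not reach only later rows make up. A row lasts 1/10 s, in which the tool goes at most 50 mm and 8.59 degrees, less where a joint would pass 70% of its speed; a pose out of reach is approached as far as the arm can. A call with a gripper value outside its range is refused whole. The fingers move at their own pace and stop on an object; "newtons" is the grip in N (left out, the last holds). Time passes only in rows, so rows that repeat a pose let the fingers close. It gives the time, the measured TCP pose, the force and the opening at its end, in the units of the state.
- read_state(): the state, without advancing time (a new reading comes with each control period).
- camera(name): name is "side" or "top" or "wrist"; returns the picture (480x640x3 uint8, red, green, blue); there is no depth.
- camera_params(name): a dict with "intrinsics" (3x3 intrinsics, pixels), "xyz" and "orientation" of the camera in the world; the wrist camera has in their place "mount" (4x4, takes a point from camera to tool coordinates, whose origin is the TCP and whose axes are the tool frame's). Camera axes: x right, y down, z forward; pixel columns grow to the right and rows downward; lengths in m; the calibration is good to about 2 mm. The wrist camera is an equidistant fisheye: a pixel r from the principal point sees the ray r / f radians off the axis. A picture is of the moment at which its call begins: read the wrist's pose just before it. camera_params takes no time and is no camera call.
- close_job(): hands the job in, once; it reports no verdict.
The state is a dict: "time": time; "joint_positions": joint angles; "joint_vel": joint speeds; "joint_torque": joint torques, N m; "ee_pos": TCP position; "eef_rot": TCP orientation; "ft_force": force on the tool from outside, world axes, zero at the start; "torque": the same for the moment, N m; "width": finger opening in m.
Only numpy, scipy, OpenCV 4.12 (cv2) and the standard library are available. Lean on these libraries where they do the work, as an engineer would, in place of code of your own. Each camera call takes 0.05 s, during which the arm holds its last target.

## Working session

There is one attempt and no reset: what is moved stays moved. The work goes in short steps, Python scripts to look and compute and a tool call to move; the robot and the scene stay as the last step left them, time stands still between calls to the robot, and variables do not carry over. Pictures are saved under pics/ and viewed, and the job is handed in when it is done.

Besides the shell and the picture viewer there is one more tool, called after "Emit:" in YAML: its name, and indented under it one key for each argument. arm_command: Moves the arm, as the interface text tells. Its arguments: {"type":"object","properties":{"targets":{"type":"array"},"newtons":{"type":"number"}},"required":["targets"]}

```bash
mkdir -p pics; ls; python3 - <<'E'
from bench import *
import cv2
s=read_state();print(s)
for n in("side","top"):
    p=camera_params(n);print(n,p)
    cv2.imwrite(f"pics/{n}0.png",camera(n)[:,:,::-1])
print(camera_params("wrist"))
E
```

```text
pics
{'time': 0.0, 'joint_positions': array([-1.12862331,  0.33286844, -0.06470666,  1.46092201,  0.02158373,
        1.34991208, -0.08851095]), 'joint_vel': array([-0.00119287,  0.00080679,  0.00059834, -0.00154353, -0.00093682,
        0.00089892,  0.0013051 ]), 'joint_torque': array([-3.38757263e-04, -6.23243380e+01,  2.44554406e-02, -3.89920843e+01,
       -6.14532921e-02,  3.96340562e-02,  1.55558328e-04]), 'ee_pos': array([0.27993883, 0.55831002, 0.18276536]), 'eef_rot': array([-0.37169012,  0.60212424,  0.37113614,  0.60129096]), 'ft_force': array([ 0.28675405, -0.49839913,  0.43550457]), 'torque': array([-0.04061528,  0.07232136, -0.00785851]), 'width': 0.08703437768886328}
side {'intrinsics': array([[523.8791525 ,   0.        , 319.68228821],
       [  0.        , 523.8791525 , 241.84536998],
       [  0.        ,   0.        ,   1.        ]]), 'xyz': array([-0.28861587, -1.25198554,  0.99346386]), 'orientation': array([ 0.8311258 , -0.22881632,  0.13252763, -0.48919263])}
top {'intrinsics': array([[609.39629309,   0.        , 321.63255299],
       [  0.        , 609.39629309, 235.77861554],
       [  0.        ,   0.        ,   1.        ]]), 'xyz': array([0.30579781, 0.1477372 , 2.01678249]), 'orientation': array([ 0.71416137, -0.69707017,  0.04673467, -0.04338881])}
{'intrinsics': array([[371.64829954,   0.        , 321.36886514],
       [  0.        , 371.64829954, 240.25341903],
       [  0.        ,   0.        ,   1.        ]]), 'mount': array([[-7.38036222e-04, -2.54015594e-01,  9.67199841e-01,
        -2.01983996e-01],
       [-9.77852862e-04, -9.67199459e-01, -2.54016240e-01,
         6.81418580e-02],
       [ 9.99999250e-01, -1.13325232e-03,  4.65438359e-04,
        -1.67854179e-04],
       [ 0.00000000e+00,  0.00000000e+00,  0.00000000e+00,
         1.00000000e+00]])}
```

View pics/side0.png

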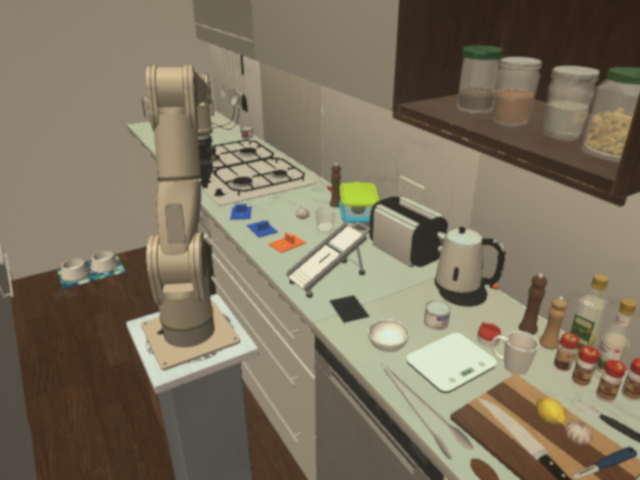

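View pics/top0.png

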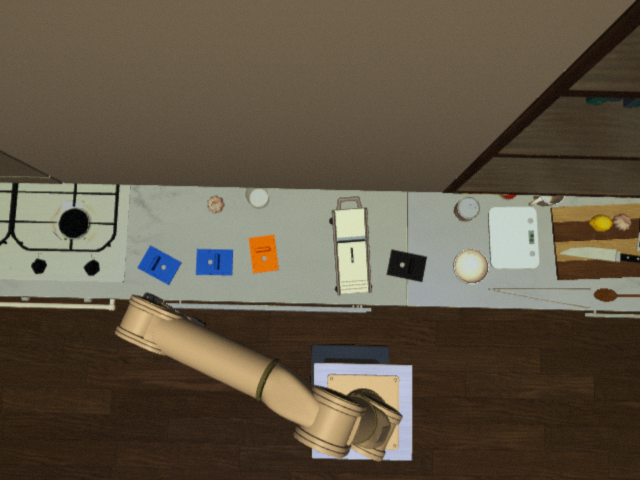

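The top view shows the orange guard at about (263,254) and the slicer bed at (351,250), with its slot at (352,255). The blue and black plates are the look-alikes. Next I'll measure both.

```bash
cat > h.py <<'E'
import numpy as np,cv2
from scipy.spatial.transform import Rotation as R
from bench import *
def ray(n,uv,st=None):
    p=camera_params(n);K=p["intrinsics"];u,v=uv
    if n=="wrist":
        a=np.array([(u-K[0,2])/K[0,0],(v-K[1,2])/K[1,1]]);t=np.hypot(*a)
        d=np.r_[a/t*np.sin(t),np.cos(t)] if t>0 else np.array([0,0,1.])
        M=p["mount"];T=R.from_quat(st["eef_rot"]).as_matrix()
        return st["ee_pos"]+T@M[:3,3],T@M[:3,:3]@d
    d=np.array([(u-K[0,2])/K[0,0],(v-K[1,2])/K[1,1],1.])
    return p["xyz"],R.from_quat(p["orientation"]).as_matrix()@d
def onplane(n,uv,z=0,st=None,nrm=(0,0,1.),pt=None):
    o,d=ray(n,uv,st);nrm=np.array(nrm);pt=np.array([0,0,z]) if pt is None else pt
    return o+d*((pt-o)@nrm)/(d@nrm)
def proj(n,P,st=None):
    p=camera_params(n);K=p["intrinsics"]
    if n=="wrist":
        M=p["mount"];T=R.from_quat(st["eef_rot"]).as_matrix()
        c=M[:3,:3].T@(T.T@(np.asarray(P)-st["ee_pos"])-M[:3,3])
        t=np.arctan2(np.hypot(c[0],c[1]),c[2]);a=c[:2]/np.hypot(c[0],c[1])*t
        return a[0]*K[0,0]+K[0,2],a[1]*K[1,1]+K[1,2]
    c=R.from_quat(p["orientation"]).as_matrix().T@(np.asarray(P)-p["xyz"])
    return c[0]/c[2]*K[0,0]+K[0,2],c[1]/c[2]*K[1,1]+K[1,2]
E
python3 - <<'E'
from h import *
st=read_state();print(st['eef_rot'],R.from_quat(st['eef_rot']).as_matrix().round(3))
im=cv2.imread("pics/top0.png");hsv=cv2.cvtColor(im,cv2.COLOR_BGR2HSV)
m=cv2.inRange(hsv,(5,150,100),(20,255,255));m[:, :230]=0;m[:,300:]=0
c=max(cv2.findContours(m,0,2)[0],key=cv2.contourArea);r=cv2.minAreaRect(c);b=cv2.boxPoints(r);print(r)
for q in b:print(q,onplane("top",q,0.005).round(4))
print(onplane("top",r[0],0.005))
crop=im[170:320,210:430];cv2.imwrite("pics/c0.png",cv2.resize(crop,None,fx=3.6,fy=3.6,interpolation=2)[:600,:800])
s=cv2.imread("pics/side0.png")[200:310,220:380];cv2.imwrite("pics/s0.png",cv2.resize(s,None,fx=5,fy=5,interpolation=2))
cv2.imwrite("pics/w0.png",camera("wrist")[:,:,::-1])
E
```

```text
[-0.3716558   0.6020688   0.37115167  0.6013581 ] [[-0.    -0.894  0.448]
 [-0.001  0.448  0.894]
 [-1.    -0.    -0.001]]
((263.2538757324219, 253.53079223632812), (35.846031188964844, 25.92325782775879), 82.87498474121094)
[248.16925 237.35388] [0.5526 0.3853 0.005 ]
[273.89233 234.13849] [0.5655 0.3002 0.005 ]
[278.3385 269.7077] [0.4474 0.2816 0.005 ]
[252.61542 272.9231 ] [0.4347 0.366  0.005 ]
[0.49982282 0.33328163 0.005     ]
```

View pics/c0.png

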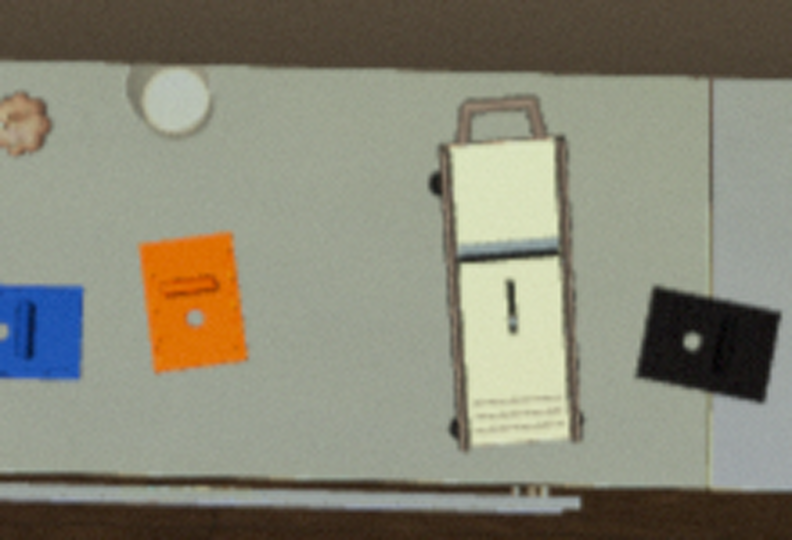

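View pics/s0.png

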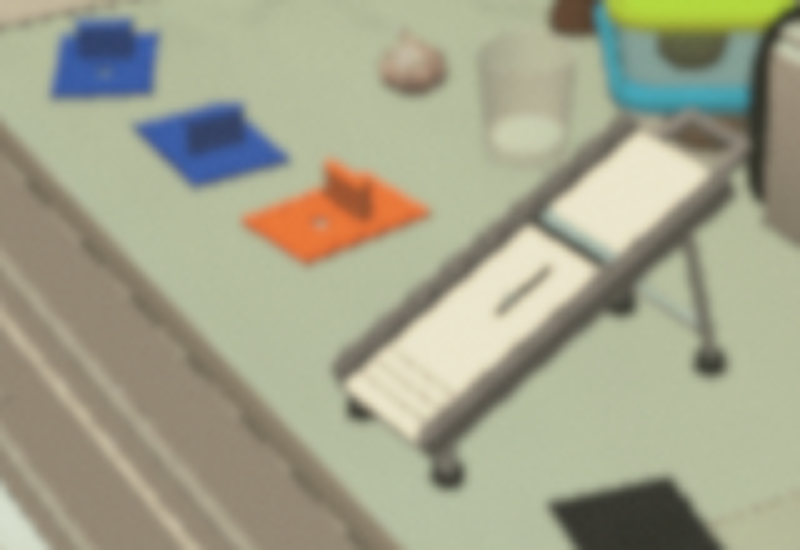

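View pics/w0.png

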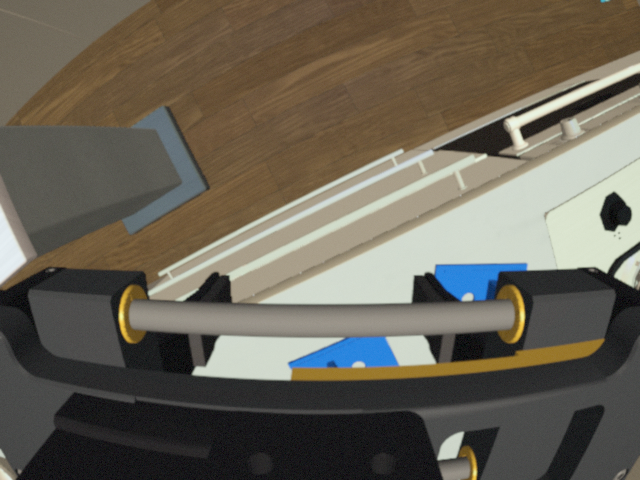

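```bash
python3 - <<'E'
from h import *
im=cv2.imread("pics/top0.png")
sub=im[190:310,320:385];hsv=cv2.cvtColor(sub,cv2.COLOR_BGR2HSV)
print(sub[30,30],sub[90,30],sub[60,5])
m=cv2.inRange(hsv,(0,0,205),(179,70,255))
cs=[c for c in cv2.findContours(m,0,2)[0] if cv2.contourArea(c)>200]
t=np.radians(24)
for c in cs:
    r=cv2.minAreaRect(c);b=cv2.boxPoints(r)+np.array([320,190]);print(r)
    for q in b:
        # plane through (x0,.,.09), iterate later
        print(q.round(1))
# row-wise edges
for y in range(0,120,8):
    xs=np.where(m[y])[0]
    if len(xs):print(y+190,xs.min()+320,xs.max()+320)
cols=np.where(m[:,25:40].any(1))[0];
for x in (342,346,356,360,364):
    ys=np.where(m[:,x-320])[0]; print(x,ys.min()+190,ys.max()+190,[int(a)+190 for a in ys[:-1][np.diff(ys)>1]],[int(a)+190 for a in ys[1:][np.diff(ys)>1]])
E
```

```text
[189 226 218] [179 218 214] [146 163 157]
((32.584083557128906, 77.26107025146484), (49.29058074951172, 27.339309692382812), 86.18592071533203)
[337.3 243.6]
[364.6 241.8]
[367.9 290.9]
[340.6 292.8]
((29.836572647094727, 32.885215759277344), (26.198881149291992, 27.883094787597656), 86.42366790771484)
[335.1 210.7]
[362.9 208.9]
[364.6 235.1]
[336.7 236.8]
214 336 363
222 336 363
230 337 364
246 338 364
254 338 365
262 339 365
270 340 366
278 340 366
286 341 367
342 211 292 [236, 280, 284, 288] [244, 283, 286, 290]
346 210 292 [236, 280, 284, 287] [244, 282, 287, 290]
356 210 291 [235, 279, 283, 287] [243, 282, 286, 290]
360 210 291 [235, 279, 283, 286] [243, 281, 285, 289]
364 229 291 [234, 279, 282, 286] [242, 281, 285, 288]
```

```bash
python3 - <<'E'
from h import *
t=np.radians(24)
def at(q,xb): return onplane("top",q,.09+xb*np.sin(t))
for nm,l,r,xb in (("top",(335.1,210.7),(362.9,208.9),.14),("bladehi",(336.7,236.8),(364.6,235.1),.051),("bladelo",(337.3,243.6),(364.6,241.8),.033),("bot",(340.6,292.8),(367.9,290.9),-.14)):
    a=at(l,xb);b=at(r,xb);c=(a+b)/2;print(nm,c.round(4),np.linalg.norm(a-b).round(4),"implied x0",(c[0]-xb*np.cos(t)).round(4))
# slot: dark pixels
im=cv2.imread("pics/top0.png");g=cv2.cvtColor(im,cv2.COLOR_BGR2GRAY)
print(g[246:266,348:357])
s=cv2.imread("pics/side0.png");print(s.shape)
E
```

```text
top [0.6292 0.0585 0.1469] 0.0867 implied x0 0.5013
bladehi [0.552  0.0501 0.1107] 0.0882 implied x0 0.5054
bladelo [0.5315 0.0484 0.1034] 0.0866 implied x0 0.5013
bot [0.3795 0.0312 0.0331] 0.0889 implied x0 0.5074
[[218 217 216 212 215 217 217 220 217]
 [216 216 189 167 184 211 216 218 216]
 [217 213 156  97 120 202 217 217 219]
 [217 215 167  73  79 199 215 219 220]
 [221 213 172  79  73 197 217 217 216]
 [217 214 175  80  69 194 217 219 218]
 [217 215 177  81  68 196 216 216 220]
 [217 215 199  92  71 197 214 219 217]
 [219 218 209 104  63 174 210 217 218]
 [218 217 209 101  59 157 208 217 219]
 [220 219 208 104  64 157 207 218 218]
 [219 219 207 124  93 147 205 220 217]
 [219 214 195 146 130 146 208 217 217]
 [218 217 206 159 141 160 205 217 218]
 [217 217 210 136 101 135 205 217 218]
 [219 215 211 139  79 129 203 216 220]
 [217 217 214 174 131 160 207 218 219]
 [218 220 218 207 198 203 213 216 217]
 [217 220 219 215 215 217 217 217 217]
 [218 217 217 216 218 219 217 217 216]]
(480, 640, 3)
```

```bash
cat >> h.py <<'E'
def frame(xt,zt):
    xt=np.array(xt,float);xt/=np.linalg.norm(xt);zt=np.array(zt,float);zt-=xt*(xt@zt);zt/=np.linalg.norm(zt)
    return np.c_[xt,np.cross(zt,xt),zt]
def delta(pos,Rt,st=None,p0=None,R0=None):
    st=st or read_state();R0=R.from_quat(st["eef_rot"]).as_matrix() if R0 is None else R0;p0=st["ee_pos"] if p0 is None else p0
    return (R0.T@(np.array(pos)-p0)*1000).round(1),R.from_matrix(R0.T@Rt).as_rotvec().round(4)
T24=np.radians(24)
def bedR(yaw):
    return R.from_euler("ZY",[yaw,-T24]).as_matrix()
E
python3 - <<'E'
from h import *
gx=np.array([.1183,.0190]);gx/=np.linalg.norm(gx)
c=np.array([.4998,.3333]);f=c+.012*gx
Rt=frame([0,0,-1],[gx[0],gx[1],0]);print(f)
for z in(.10,.009):print(delta([*f,z],Rt))
print(bedR(np.arctan(.109)).round(3))
BR=bedR(np.arctan(.109));o=np.array([.5045,.0449,.09])
for uv,h in(((351.5,246.7),0),((352,262.5),0),((352,259),.007),((351.9,254.6),0)):
    P=onplane("top",uv,nrm=BR[:,2],pt=o+BR[:,2]*h);print(uv,(BR.T@(P-o)*1000).round(1))
E
```

```text
[0.51164816 0.33520292]
(array([  83.1, -307.1,  -95.6]), array([ 9.468e-01, -9.000e-04,  5.000e-04]))
(array([ 174.1, -307.1,  -95.6]), array([ 9.468e-01, -9.000e-04,  5.000e-04]))
[[ 0.908 -0.108 -0.404]
 [ 0.099  0.994 -0.044]
 [ 0.407  0.     0.914]]
(351.5, 246.7) [16.5 -0.5 -0. ]
(352, 262.5) [-36.5   1.2   0. ]
(352, 259) [-22.3   0.9   7. ]
(351.9, 254.6) [-9.9 -0.1  0. ]
```

Emit:
arm_command:
  targets:
    - [0,8,-31,-10,0.095,0,0]
    - [0,17,-61,-19,0.19,0,0]
    - [0,25,-92,-29,0.285,0,0]
    - [0,33,-123,-38,0.38,0,0]
    - [0,42,-154,-48,0.475,0,0]
    - [0,50,-184,-57,0.57,0,0]
    - [0,58,-215,-67,0.665,0,0]
    - [0,66,-246,-76,0.76,0,0]
    - [0,75,-276,-86,0.855,0,0]
    - [0,83,-307,-96,0.947,0,0]
  newtons: 30

```text
time: 1.15
ee_pos: [0.5121, 0.3343, 0.0999]
eef_rot: [-0.055, 0.705, 0.055, 0.705]
ft_force: [-0.5, 0.3, 0.1]
width: 0.0868
```

Emit:
arm_command:
  targets:
    - [0,0,0,0,0,0,0]
    - [0,0,0,0,0,0,0]

```text
time: 1.35
ee_pos: [0.5117, 0.3346, 0.1001]
eef_rot: [-0.056, 0.705, 0.056, 0.705]
ft_force: [-1.7, 0.8, -0.6]
width: 0.087
```

```bash
python3 - <<'E'
from h import *
st=read_state();print(st['time'],st['ee_pos'],st['ft_force'])
im=camera("wrist")[:,:,::-1].copy();cv2.imwrite("pics/w1.png",im)
gx=np.array([.1183,.0190]);gx/=np.linalg.norm(gx)
f=np.array([.4998,.3333])+.012*gx
print(delta([*f,.0095],frame([0,0,-1],[*gx,0])))
cv2.imwrite("pics/t1.png",cv2.resize(camera("top")[170:320,210:430,::-1],None,fx=3.6,fy=3.6))
E
```

```text
1.35 [0.51166686 0.33461889 0.10010631] [-1.69735642  0.81886188 -0.61181056]
(array([90.9, -0.8,  0.6]), array([ 0.001 , -0.0006, -0.0004]))
```

View pics/w1.png

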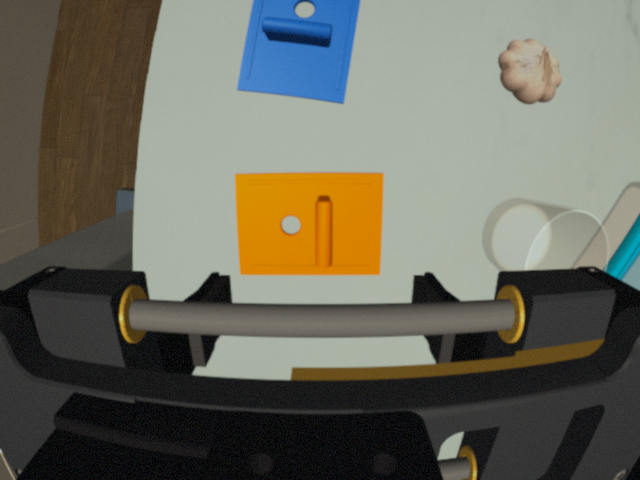

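The wrist view shows the orange guard with its hole at (291,225) and its fin at (324,231). I'll use these to cross-check the position from the top view.

```bash
python3 - <<'E'
from h import *
st=read_state()
im=cv2.imread("pics/w1.png");hsv=cv2.cvtColor(im,cv2.COLOR_BGR2HSV)
m=cv2.inRange(hsv,(8,180,150),(22,255,255));m[278:]=0
cc=cv2.findContours(m,cv2.RETR_CCOMP,2);cs=cc[0]
c=max(cs,key=cv2.contourArea);r=cv2.minAreaRect(c)
ap=cv2.approxPolyDP(c,6,True)[:,0];print(ap)
pts=[onplane("wrist",q,.005,st) for q in ap]
for p in pts:print(p.round(4))
print(onplane("wrist",(291,225),.005,st), "fin top",onplane("wrist",(324,200),.04,st),onplane("wrist",(324,263),.04,st))
E
```

```text
[[236 175]
 [241 273]
 [378 273]
 [382 174]]
[0.4357 0.3703 0.005 ]
[0.4492 0.2874 0.005 ]
[0.5655 0.3064 0.005 ]
[0.5524 0.3895 0.005 ]
[0.48632228 0.33607205 0.005     ] fin top [0.50865312 0.36586914 0.04      ] [0.51625301 0.31935368 0.04      ]
```

Emit:
arm_command:
  targets:
    - [0,25,3,0.5,0,0,0]
    - [0,50,3,0.5,0,0,0]
    - [0,70,3,0.5,0,0,0]
    - [0,82,3,0.5,0,0,0]
    - [0,90,3,0.5,0,0,0]
    - [0,90,3,0.5,0,0,0]

```text
time: 2.05
ee_pos: [0.5109, 0.3386, 0.01]
eef_rot: [-0.057, 0.705, 0.056, 0.705]
ft_force: [0.2, -0.1, 1.0]
width: 0.0867
```

Emit:
arm_command:
  targets:
    - [255,0,0,0,0,0,0]
    - [255,0,0,0,0,0,0]
    - [255,0,0,0,0,0,0]
    - [255,0,0,0,0,0,0]
    - [255,0,0,0,0,0,0]
    - [255,0,0,0,0,0,0]
    - [255,0,0,0,0,0,0]
    - [255,0,0,0,0,0,0]
  newtons: 40

```text
time: 2.85
ee_pos: [0.5116, 0.3384, 0.0105]
eef_rot: [-0.056, 0.705, 0.056, 0.705]
ft_force: [-0.1, 0.0, -0.9]
width: 0.0312
```

```bash
python3 - <<'E'
from h import *
st=read_state();print(st['time'],st['ee_pos'],st['eef_rot'],st['ft_force'],st['width'])
cv2.imwrite("pics/w2.png",camera("wrist")[:,:,::-1])
E
```

```text
2.85 [0.51155045 0.33835271 0.01053148] [-0.05612711  0.70488276  0.05617121  0.70486512] [-0.09292818  0.00234496 -0.92157678] 0.031188847646643574
```

View pics/w2.png

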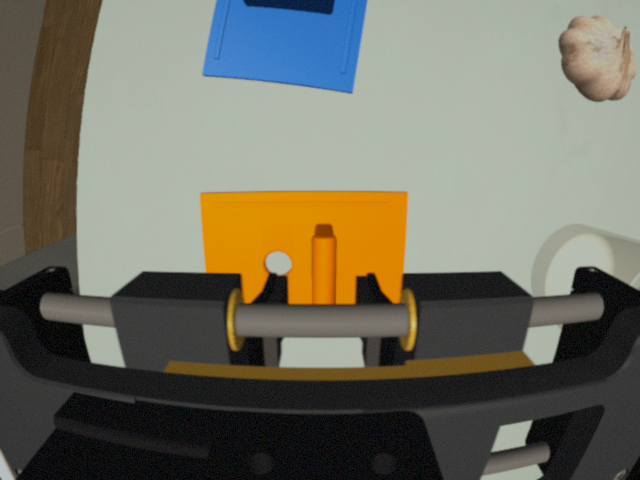

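The fingers are still closing (31 mm), with the fin between them at column 323. I'll keep closing.

Emit:
arm_command:
  targets:
    - [255,0,0,0,0,0,0]
    - [255,0,0,0,0,0,0]
    - [255,0,0,0,0,0,0]
    - [255,0,0,0,0,0,0]
    - [255,0,0,0,0,0,0]
    - [255,0,0,0,0,0,0]

```text
time: 3.5
ee_pos: [0.5115, 0.3384, 0.0106]
eef_rot: [-0.056, 0.705, 0.056, 0.705]
ft_force: [-0.6, -0.4, -0.1]
width: 0.0005
```

```bash
python3 - <<'E'
from h import *
st=read_state();print(st['time'],st['ee_pos'],st['eef_rot'],st['ft_force'],st['width'])
im=camera("wrist")[:,:,::-1].copy();cv2.imwrite("pics/w3.png",im)
T=R.from_quat(st['eef_rot']).as_matrix()
hsv=cv2.cvtColor(im,cv2.COLOR_BGR2HSV);m=cv2.inRange(hsv,(8,180,120),(22,255,255))
for row in(205,215,225,240,255,262):
    xs=np.where(m[row,150:450])[0]+150
    if len(xs):print(row,xs.min(),xs.max(),[ (T.T@(onplane("wrist",(x,row),.005,st)-st['ee_pos'])*1000).round(1) for x in(xs.min(),xs.max())])
for x in(220,250,300,350,390):
    y=np.where(m[150:300,x])[0].min()+150;print(x,y,(T.T@(onplane("wrist",(x,y),.005,st)-st['ee_pos'])*1000).round(1))
E
```

```text
3.5 [0.511531   0.33838194 0.0105731 ] [-0.05613905  0.70487891  0.05621176  0.70486478] [-0.63542242 -0.37355003 -0.07128002] 0.0005028964357591783
205 201 406 [array([  5.6,  35.5, -69.6]), array([ 5.6, 34.9, 49.4])]
215 202 405 [array([  5.6,  29.5, -69.4]), array([ 5.6, 29.1, 49.1])]
225 203 405 [array([  5.6,  23.5, -69.2]), array([ 5.6, 23.2, 49.4])]
240 204 404 [array([  5.6,  14.3, -69.3]), array([ 5.6, 14.2, 49.3])]
255 205 403 [array([  5.6,   4.9, -69.5]), array([ 5.6,  5. , 49.2])]
262 206 403 [array([  5.6,   0.5, -69.2]), array([ 5.6,  0.6, 49.5])]
220 193 [  5.6  42.2 -57.5]
250 192 [  5.6  42.4 -39.7]
300 192 [  5.6  42.1 -11.2]
350 192 [ 5.6 42.1 16.9]
390 192 [ 5.6 42.3 39.8]
```

View pics/w3.png

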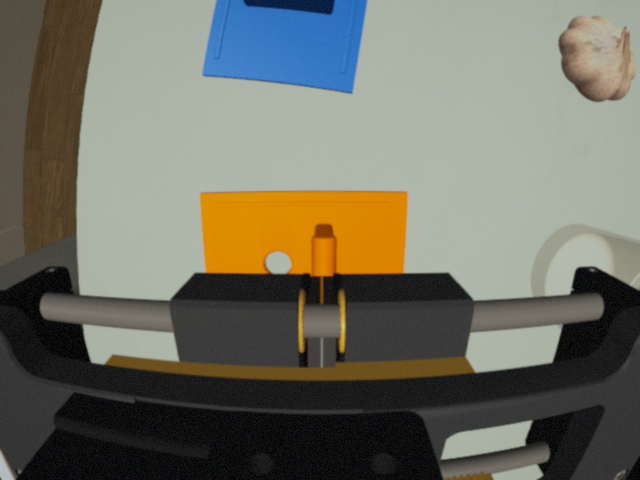

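```bash
python3 - <<'E'
from h import *
im=cv2.imread("pics/w3.png")
cv2.imwrite("pics/w3c.png",cv2.resize(im[210:385,250:400],None,fx=4,fy=3.4,interpolation=2)[:600])
s=camera("side")[:,:,::-1];cv2.imwrite("pics/s3.png",cv2.resize(s[180:300,200:360],None,fx=5,fy=5,interpolation=2))
E
```

```text
(no output)
```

View pics/w3c.png

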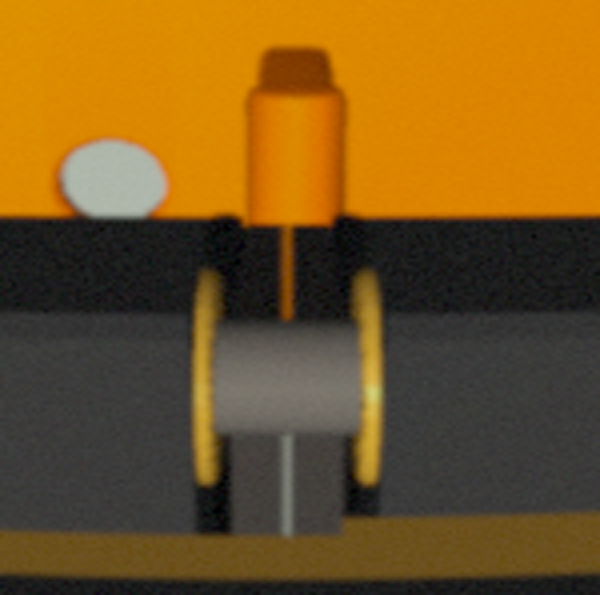

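View pics/s3.png

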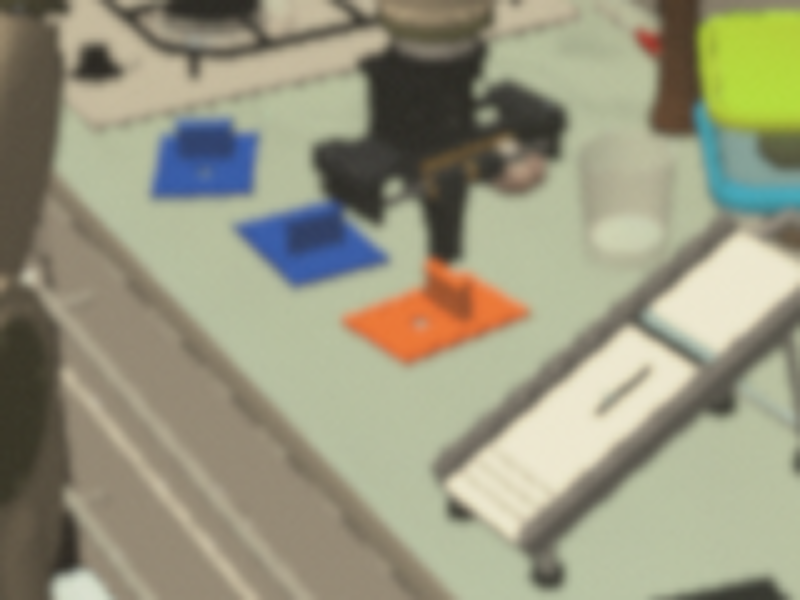

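```bash
python3 - <<'E'
from h import *
st=read_state();P=st['ee_pos'];print(st['joint_positions'],P)
print("tip seen side ~",(200+445/5,180+258/5),"proj",proj("side",P),proj("top",P))
for dz in(0,.03,.06,.09):print(dz,proj("side",P+[0,0,dz]))
print("guard centre in side proj",proj("side",[.5007,.3384,.005]),proj("side",[.4998,.3333,.005]),"hole",proj("side",[.486,.336,.005]),"seen",(200+420/5,180+323/5))
cv2.imwrite("pics/t3.png",cv2.resize(camera("top")[170:370,200:430,::-1],None,fx=3,fy=3))
E
```

```text
[-0.81815518  0.45700665  0.2005355   1.68686422 -0.10415084  1.00807828
 -0.42300894] [0.5115853  0.33835157 0.01055818]
tip seen side ~ (289.0, 231.6) proj (np.float64(288.9021186513976), np.float64(240.71800444148585)) (np.float64(261.6998392476922), np.float64(249.78868377811108))
0 (np.float64(288.9021186513976), np.float64(240.71800444148585))
0.03 (np.float64(288.651456724106), np.float64(233.89616701829627))
0.06 (np.float64(288.39713994623685), np.float64(226.97486177118876))
0.09 (np.float64(288.13908779479596), np.float64(219.9518972434072))
guard centre in side proj (np.float64(286.45038283069226), np.float64(242.67114799689188)) (np.float64(286.85372044997615), np.float64(243.2813637162879)) hole (np.float64(283.35095330539497), np.float64(243.8898118157221)) seen (284.0, 244.6)
```

View pics/t3.png

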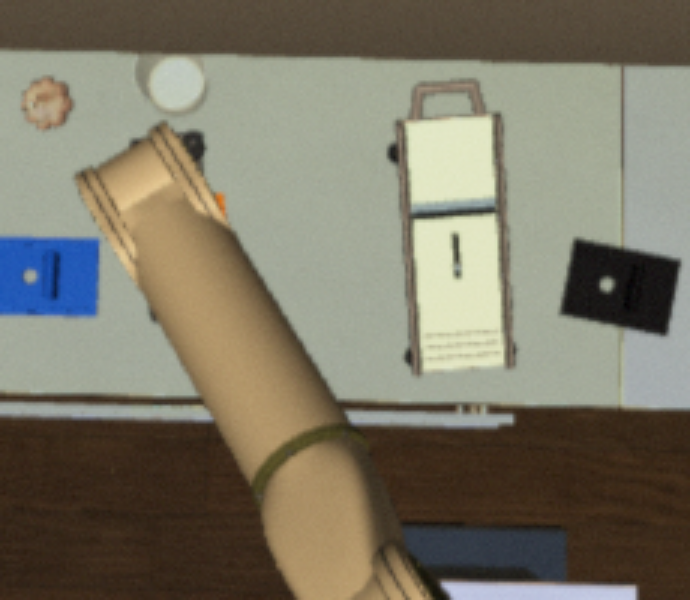

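```bash
python3 - <<'E'
from h import *
st=read_state();T=R.from_quat(st['eef_rot']).as_matrix()
for b in(0,10,19,25,30,40,60,80):print(b,[np.round(proj("wrist",st['ee_pos']+T@np.array([-b/1e3,y,0]),st),1) for y in(0,.0095,.012)])
im=cv2.imread("pics/w2.png");cv2.imwrite("pics/w2c.png",cv2.resize(im[230:390,200:450],None,fx=3.2,fy=3.2,interpolation=2))
E
```

```text
0 [array([320.1, 266.4]), array([320. , 250.5]), array([320. , 246.3])]
10 [array([320. , 272.3]), array([320. , 255.7]), array([320. , 251.3])]
19 [array([320., 278.]), array([319.9, 260.8]), array([319.9, 256.2])]
25 [array([319.9, 282.1]), array([319.9, 264.5]), array([319.9, 259.7])]
30 [array([319.9, 285.8]), array([319.8, 267.7]), array([319.8, 262.9])]
40 [array([319.8, 293.6]), array([319.8, 274.7]), array([319.8, 269.6])]
60 [array([319.7, 311.9]), array([319.6, 291.2]), array([319.6, 285.6])]
80 [array([319.5, 335. ]), array([319.4, 312.3]), array([319.4, 306. ])]
```

View pics/w2c.png

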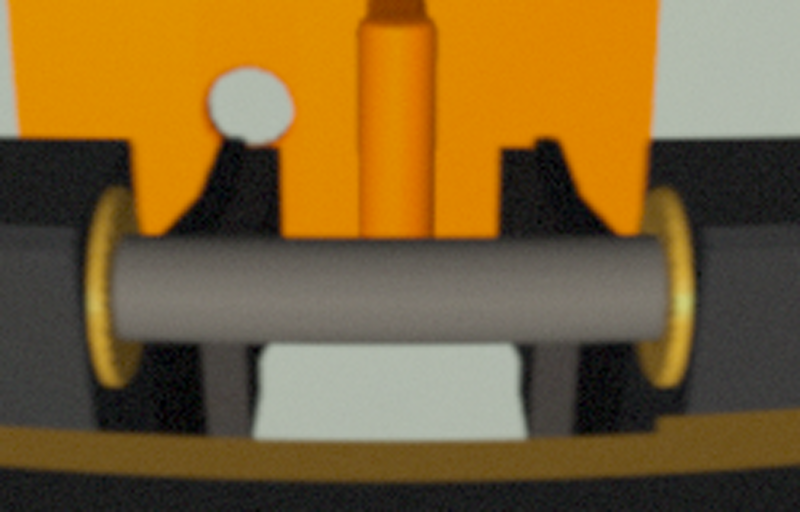

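Both the side and wrist views put the real fingertips about 40 mm behind the reported TCP. They are at z≈0.05, above the fin, so the fingers shut on air. I'll open, go lower in steps while watching the force, and look again.

Emit:
arm_command:
  targets:
    - [90,0,0,0,0,0,0]
    - [90,0,0,0,0,0,0]
    - [90,0,0,0,0,0,0]
    - [90,0,0,0,0,0,0]
    - [90,0,0,0,0,0,0]
    - [90,0,0,0,0,0,0]
    - [90,0,0,0,0,0,0]
    - [90,0,0,0,0,0,0]
    - [90,0,0,0,0,0,0]

```text
time: 4.55
ee_pos: [0.5116, 0.3383, 0.0105]
eef_rot: [-0.056, 0.705, 0.056, 0.705]
ft_force: [-0.4, -0.5, -0.5]
width: 0.0555
```

Emit:
arm_command:
  targets:
    - [90,5,0,0,0,0,0]
    - [90,10,0,0,0,0,0]
    - [90,14,0,0,0,0,0]
    - [90,14,0,0,0,0,0]

```text
time: 4.95
ee_pos: [0.511, 0.338, -0.0044]
eef_rot: [-0.056, 0.705, 0.056, 0.704]
ft_force: [-0.6, -0.6, 0.4]
width: 0.0559
```

```bash
python3 - <<'E'
from h import *
st=read_state();print(st['time'],st['ee_pos'],st['ft_force'],st['width'])
cv2.imwrite("pics/w4.png",camera("wrist")[230:390,200:450,::-1].repeat(3,0).repeat(3,1))
s=camera("side")[:,:,::-1];cv2.imwrite("pics/s4.png",cv2.resize(s[190:280,230:350],None,fx=6,fy=6,interpolation=2))
E
```

```text
4.95 [ 0.51104956  0.33801572 -0.00439927] [-0.64515562 -0.55749201  0.40050774] 0.05585107684366588
```

View pics/w4.png

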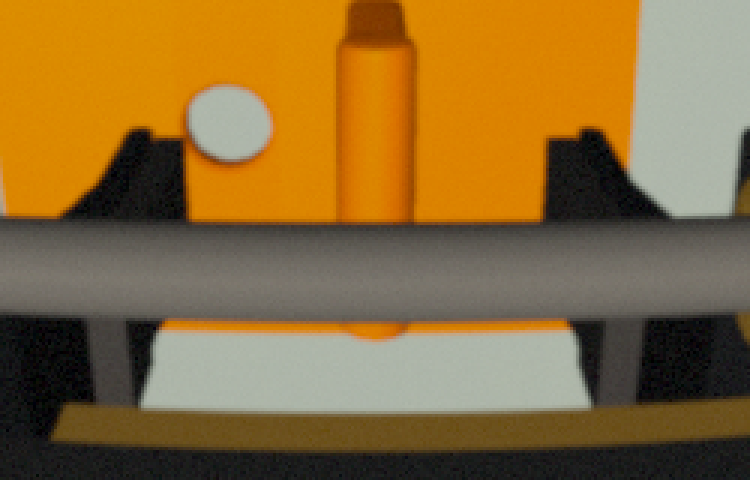

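View pics/s4.png

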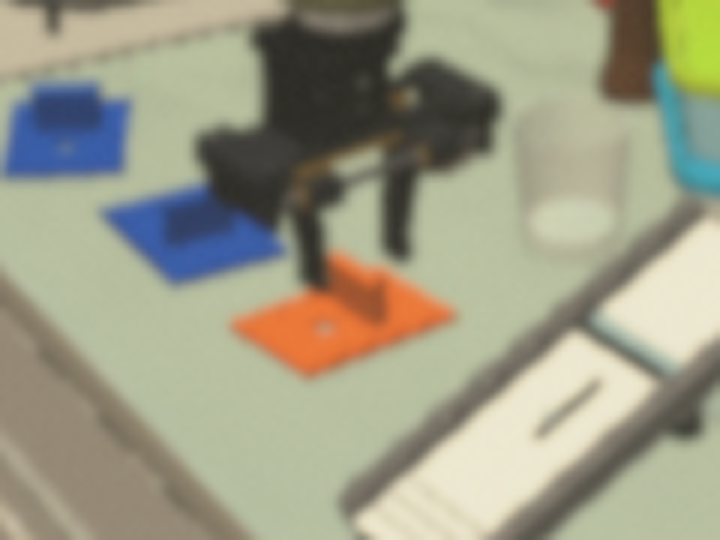

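```bash
python3 - <<'E'
from h import *
st=read_state();T=R.from_quat(st['eef_rot']).as_matrix()
print(T.round(3))
for k,sg in (((313,285),-1),((398,255),1)):
    sp=(230+k[0]/6,190+k[1]/6)
    for b in(20,30,35,40,45):
        P=st['ee_pos']+T@np.array([-b/1e3,0,sg*.031]);print(sp,b,np.round(proj("side",P),1),P[2].round(4))
E
```

```text
[[-0.    -0.158  0.987]
 [-0.     0.987  0.158]
 [-1.    -0.    -0.   ]]
(282.1666666666667, 237.5) 20 [282.4 241.9] 0.0164
(282.1666666666667, 237.5) 30 [282.3 239.6] 0.0264
(282.1666666666667, 237.5) 35 [282.2 238.5] 0.0314
(282.1666666666667, 237.5) 40 [282.2 237.3] 0.0364
(282.1666666666667, 237.5) 45 [282.1 236.2] 0.0414
(296.3333333333333, 232.5) 20 [295.2 236.9] 0.0164
(296.3333333333333, 232.5) 30 [295.2 234.7] 0.0264
(296.3333333333333, 232.5) 35 [295.1 233.6] 0.0314
(296.3333333333333, 232.5) 40 [295.1 232.4] 0.0364
(296.3333333333333, 232.5) 45 [295.  231.3] 0.0414
```

Emit:
arm_command:
  targets:
    - [90,6,0,0,0,0,0]
    - [90,12,0,0,0,0,0]
    - [90,18,0,0,0,0,0]
    - [90,22,0,0,0,0,0]
    - [90,22,0,0,0,0,0]

```text
time: 5.55
ee_pos: [0.5111, 0.338, -0.0263]
eef_rot: [-0.056, 0.705, 0.056, 0.705]
ft_force: [-0.4, -0.2, -0.2]
width: 0.0562
```

```bash
python3 - <<'E'
from h import *
st=read_state();print(st['time'],st['ee_pos'],st['ft_force'],st['width'])
cv2.imwrite("pics/w5.png",camera("wrist")[230:390,200:450,::-1].repeat(3,0).repeat(3,1))
s=camera("side")[:,:,::-1];cv2.imwrite("pics/s5.png",cv2.resize(s[190:280,230:350],None,fx=6,fy=6,interpolation=2))
E
```

```text
5.55 [ 0.51109532  0.33800224 -0.02632103] [-0.441047   -0.19489392 -0.19914004] 0.05622148060232834
```

View pics/s5.png

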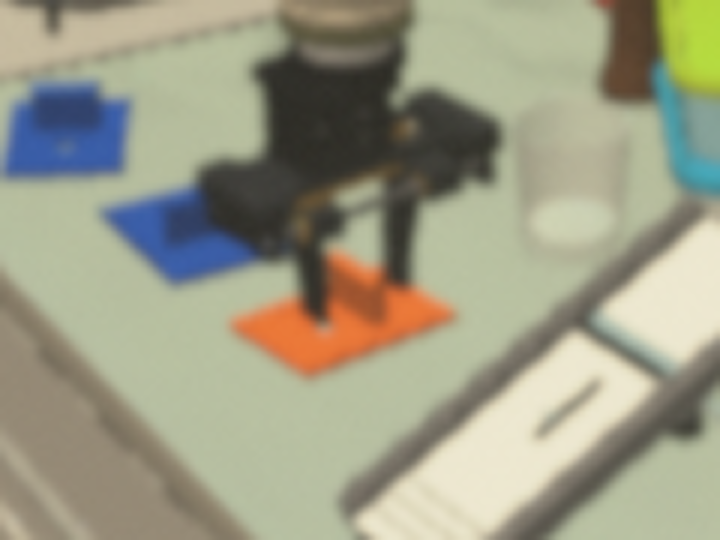

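View pics/w5.png

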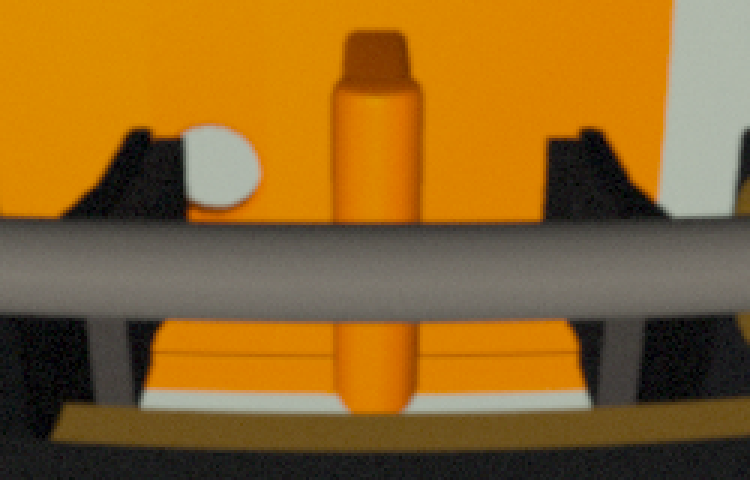

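The fin stands well between both fingers now, and the tips are just above the plate. Closing.

Emit:
arm_command:
  targets:
    - [255,0,0,0,0,0,0]
    - [255,0,0,0,0,0,0]
    - [255,0,0,0,0,0,0]
    - [255,0,0,0,0,0,0]
    - [255,0,0,0,0,0,0]
    - [255,0,0,0,0,0,0]
    - [255,0,0,0,0,0,0]
    - [255,0,0,0,0,0,0]
    - [255,0,0,0,0,0,0]
  newtons: 40

```text
time: 6.55
ee_pos: [0.5116, 0.3384, -0.0254]
eef_rot: [-0.056, 0.705, 0.056, 0.705]
ft_force: [0.2, 0.0, 0.9]
width: 0.0096
```

Emit:
arm_command:
  targets:
    - [255,-8,0,0,0,0,0]
    - [255,-16,0,0,0,0,0]
    - [255,-30,0,0,0,0,0]
    - [255,-30,0,0,0,0,0]

```text
time: 6.95
ee_pos: [0.513, 0.3394, 0.0074]
eef_rot: [-0.055, 0.704, 0.057, 0.706]
ft_force: [-0.2, -0.4, -0.1]
width: 0.0093
```

```bash
python3 - <<'E'
from h import *
st=read_state();print(st['time'],st['ee_pos'],st['ft_force'],st['width'])
im=camera("wrist")[:,:,::-1].copy();cv2.imwrite("pics/w6.png",im)
T=R.from_quat(st['eef_rot']).as_matrix();print(st['eef_rot'])
s=camera("side")[:,:,::-1];cv2.imwrite("pics/s6.png",cv2.resize(s[190:280,230:350],None,fx=6,fy=6,interpolation=2))
E
```

```text
6.95 [0.51298652 0.33936766 0.00735343] [-0.19315007 -0.36559497 -0.05968291] 0.009259386865463695
[-0.05530955  0.70373143  0.05695723  0.70601615]
```

View pics/s6.png

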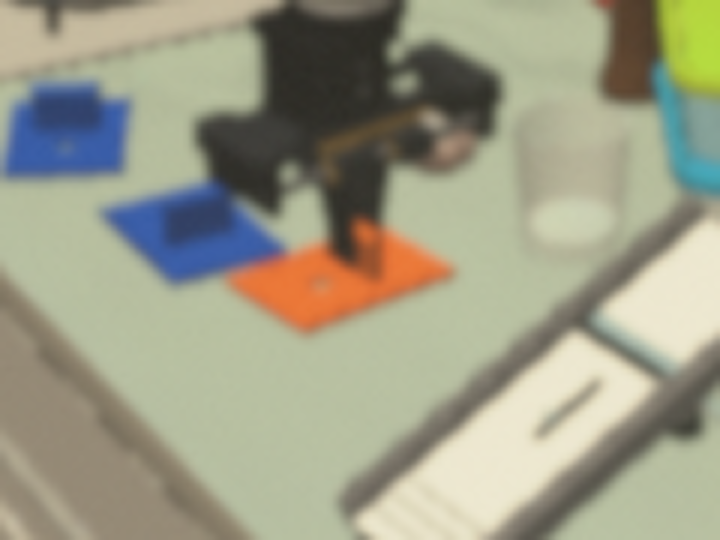

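View pics/w6.png

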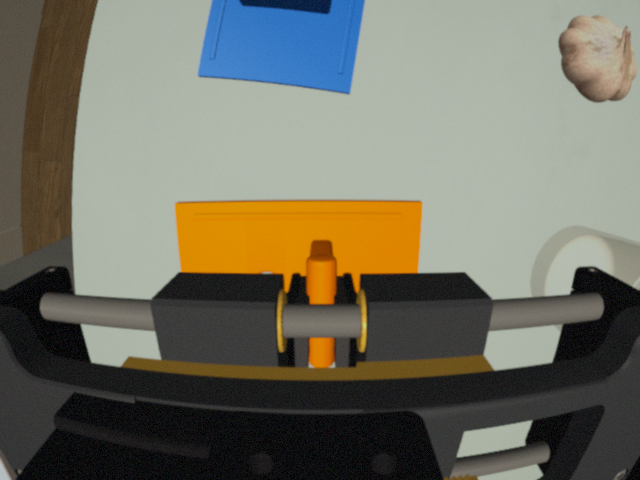

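```bash
cat > g.py <<'E'
from h import *
def plate(im,st,px=-.0305,rows=(210,225,240,255,265),cols=(200,240,290,360,400)):
    T=R.from_quat(st['eef_rot']).as_matrix();n=T[:,0];pt=st['ee_pos']+n*px
    hsv=cv2.cvtColor(im,cv2.COLOR_BGR2HSV);m=cv2.inRange(hsv,(8,180,120),(22,255,255));m[270:]=0
    f=lambda uv:(T.T@(onplane("wrist",uv,st=st,nrm=n,pt=pt)-st['ee_pos'])*1000).round(1)
    for r in rows:
        xs=np.where(m[r,100:500])[0]+100
        print(r,f((xs.min()-.5,r)),f((xs.max()+.5,r)))
    for x in cols:
        y=np.where(m[150:,x])[0].min()+150;print("far",x,y,f((x,y-.5)))
E
python3 - <<'E'
from g import *
im=cv2.imread("pics/w6.png");plate(im,read_state())
E
```

```text
210 [-30.5  39.  -71.1] [-30.5  38.4  48.3]
225 [-30.5  31.4 -71.3] [-30.5  31.1  48.2]
240 [-30.5  23.7 -70.9] [-30.5  23.6  48.2]
255 [-30.5  15.9 -71.2] [-30.5  15.9  48.2]
265 [-30.5  10.5 -71.3] [-30.5  10.7  48.6]
far 200 202 [-30.5  42.9 -57.8]
far 240 201 [-30.5  43.  -37.7]
far 290 201 [-30.5  42.7 -13.9]
far 360 201 [-30.5  42.7  18.8]
far 400 201 [-30.5  42.9  37.9]
```

```bash
cat >> g.py <<'E'
O=np.array([.5045,.0449,.09]);YAW=.1086
HT=np.array([-.0255,-.0005,-.0266])   # hole in tool
def tcp_for_hole(hb,O=O,yaw=YAW,HT=HT,extra=None):
    B=bedR(yaw);Rt=frame(-B[:,2],B[:,0])
    if extra is not None:Rt=Rt@extra
    return O+B@(np.array(hb)/1000)-Rt@HT,Rt
def hole_bed(st,O=O,yaw=YAW,HT=HT):
    B=bedR(yaw);T=R.from_quat(st['eef_rot']).as_matrix()
    rv=R.from_matrix(frame(-B[:,2],B[:,0]).T@T).as_rotvec()
    return (B.T@(st['ee_pos']+T@HT-O)*1000).round(1),rv.round(3)
E
python3 - <<'E'
from g import *
p,Rt=tcp_for_hole((-47,-100,70));print(p);print(delta(p,Rt))
p,Rt=tcp_for_hole((-47,-100,70));print(delta([.49,.3,.2],Rt))
E
```

```text
[ 0.47876478 -0.05799553  0.12235535]
(array([-117.5, -386.3,  -95.5]), array([ 0.0496, -0.4176, -0.0114]))
(array([-194.7,  -34.6,  -27.6]), array([ 0.0496, -0.4176, -0.0114]))
```

Emit:
arm_command:
  targets:
    - [255,-45,0,-3,0,0,0]
    - [255,-90,0,-6,0,-0.08,0]
    - [255,-130,-20,-12,0.01,-0.17,0]
    - [255,-150,-60,-25,0.02,-0.26,-0.01]
    - [255,-160,-100,-40,0.03,-0.34,-0.01]
    - [255,-160,-145,-50,0.05,-0.418,-0.011]
    - [255,-160,-190,-60,0.05,-0.418,-0.011]
    - [255,-155,-235,-70,0.05,-0.418,-0.011]
    - [255,-150,-280,-80,0.05,-0.418,-0.011]
    - [255,-145,-325,-90,0.05,-0.418,-0.011]

```text
time: 8.05
ee_pos: [0.4733, 0.0016, 0.149]
eef_rot: [-0.029, 0.544, 0.046, 0.837]
ft_force: [0.8, -1.2, -0.7]
width: 0.0096
```

Emit:
arm_command:
  targets:
    - [255,10,-46,12,0,0,0]
    - [255,20,-60,15,0,0,0]
    - [255,20,-60,15,0,0,0]

```text
time: 8.35
ee_pos: [0.5022, -0.0564, 0.1365]
eef_rot: [-0.028, 0.545, 0.044, 0.837]
ft_force: [-1.2, 1.1, -0.8]
width: 0.0099
```

```bash
python3 - <<'E'
from g import *
st=read_state();print(st['time'],st['ee_pos'],st['ft_force'],st['width'],hole_bed(st))
im=camera("wrist")[:,:,::-1].copy();cv2.imwrite("pics/w7.png",im)
plate(im,st)
cv2.imwrite("pics/s7.png",cv2.resize(camera("side")[190:340,220:420,::-1],None,fx=4,fy=4,interpolation=2))
E
```

```text
8.35 [ 0.50215214 -0.05642349  0.13647007] [-1.18561513  1.11725264 -0.84803186] 0.009904089972955044 (array([ -19.8, -100.8,   73.4]), array([ 0.004,  0.002, -0.001]))
210 [-30.5  39.  -70.7] [-30.5  38.5  48.5]
225 [-30.5  31.5 -70.8] [-30.5  31.1  48.9]
240 [-30.5  23.8 -71. ] [-30.5  23.6  48.4]
255 [-30.5  15.9 -70.8] [-30.5  16.   48.4]
265 [-30.5  10.6 -70.8] [-30.5  10.8  48.8]
far 200 202 [-30.5  42.9 -57.4]
far 240 201 [-30.5  43.  -37.3]
far 290 201 [-30.5  42.7 -13.5]
far 360 201 [-30.5  42.7  19.1]
far 400 201 [-30.5  42.9  38.2]
```

View pics/w7.png

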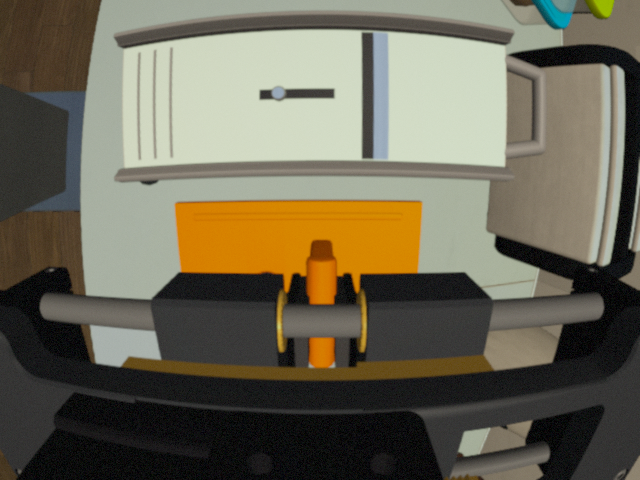

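View pics/s7.png

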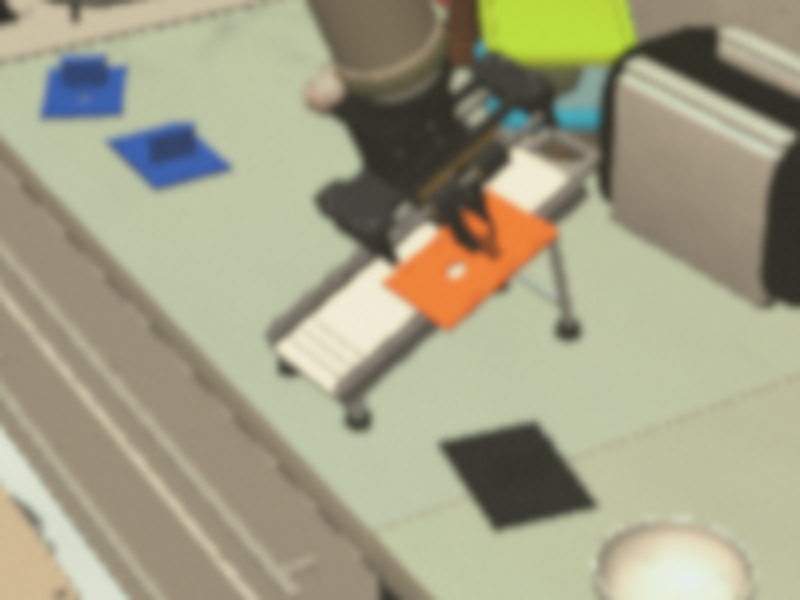

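The wrist view shows the stud at (278,93) near the lower end of the slot (260–334). The blade is at 362–388, and the bed's inner edges are at rows of about 30 and 163. I'll refine the bed frame from these.

```bash
python3 - <<'E'
from g import *
st=read_state();B=bedR(YAW)
im=cv2.imread("pics/w7.png");g=cv2.cvtColor(im,cv2.COLOR_BGR2GRAY).astype(int)
f=lambda uv,h=0:(B.T@(onplane("wrist",uv,st=st,nrm=B[:,2],pt=O+B[:,2]*h)-O)*1000).round(1)
m=((g>195)).astype(np.uint8)
for x in(200,230,300,350,420,460):
    col=m[:190,x];ys=np.where(col)[0];
    # largest run
    runs=np.split(ys,np.where(np.diff(ys)>8)[0]+1);r=max(runs,key=len);lo,hi=runs[0],r
    ys2=[q for q in ys if 25<q<172];print(x,min(ys2),max(ys2),f((x,min(ys2)-.5)),f((x,max(ys2)+.5)))
row=g[94,:];print("row94",row[110:132],row[255:290],row[328:340]);print(row[355:396:1]);print(row[498:515])
print("stud",f((278,93),.007),"slot",f((259.5,94.5)),f((334.5,93)),"blade",f((362,94)),f((388.5,94)))
print("rowsstud",g[80:106,278])
E
```

```text
200 38 162 [-76.   50.3  -0. ] [-76.1 -39.1  -0. ]
230 35 160 [-54.2  50.2  -0. ] [-54.3 -38.6   0. ]
300 31 159 [-6.2 50.3 -0. ] [ -6.4 -39.   -0. ]
350 31 159 [27.2 50.4 -0. ] [ 27.1 -39.   -0. ]
420 35 161 [75.5 50.5 -0. ] [ 75.3 -39.3  -0. ]
460 40 162 [105.   50.1  -0. ] [104.9 -38.7  -0. ]
row94 [169 169 171 169 167 171 170 169 170 169 170 171 187 202 209 209 210 208
 210 209 209 210] [214 213 212 203 155  87  54  55  51  52  57  55  54  54  54  65 100 141
 159 167 167 167 166 168 167 167 166 161 151 126 104  82  58  57  58] [ 61  65  62  70  66  97 158 196 209 213 214 213]
[214 213 213 214 213 209 183 130  82  64  66  63  68  65  67  66  64  78
 111 149 167 171 169 169 170 170 169 169 166 168 169 168 174 188 207 213
 214 213 214 213 214]
[211 212 212 213 212 213 211 205 178 135 118 116 117 116 117 116 117]
stud [-20.    5.3   7. ] slot [-33.3   5.8  -0. ] [16.7  5.8 -0. ] blade [35.   5.5 -0. ] [52.9  6.1 -0. ]
rowsstud [212 211 213 213 209 195 168 161 167 167 168 166 167 168 168 166 167 161
 138 115 133 179 205 213 212 213]
```

```bash
sed -i 's/^O=.*/O=np.array([.5045,.0449,.09])+bedR(.1086)@np.array([.0018,.0057,0]);YAW=.1086/; s/^HT=.*/HT=np.array([-.0255,-.0002,-.0263])/' g.py
python3 - <<'E'
from g import *
st=read_state();print(O,hole_bed(st))
for h in((-48,0,73),(-48,0,20)):
    p,Rt=tcp_for_hole(h);print(p.round(4),delta(p,Rt,st))
E
```

```text
[0.50551689 0.05074465 0.09073213] (array([ -21.2, -103.6,   73.9]), array([ 0.   ,  0.002, -0.   ]))
[0.4666 0.0467 0.1253] (array([  0.8, 103.6, -26.8]), array([-0.0004, -0.0019,  0.0003]))
[0.488  0.049  0.0769] (array([ 53.8, 103.7, -26.7]), array([-0.0004, -0.0019,  0.0003]))
```

Emit:
arm_command:
  targets:
    - [255,0,30,-7,0,0,0]
    - [255,0,70,-18,0,0,0]
    - [255,0,103,-27,0,0,0]
    - [255,15,104,-27,0,0,0]
    - [255,30,104,-27,0,0,0]
    - [255,45,104,-27,0,0,0]
    - [255,52,104,-27,0,0,0]
    - [255,52,104,-27,0,0,0]

```text
time: 9.25
ee_pos: [0.4868, 0.0494, 0.078]
eef_rot: [-0.03, 0.545, 0.045, 0.837]
ft_force: [-0.7, -1.0, -1.2]
width: 0.0098
```

```bash
python3 - <<'E'
from g import *
st=read_state();print(st['time'],st['ee_pos'],st['ft_force'],st['width'],hole_bed(st))
im=camera("wrist")[:,:,::-1].copy();cv2.imwrite("pics/w8.png",im)
cv2.imwrite("pics/s8.png",cv2.resize(camera("side")[200:320,240:400,::-1],None,fx=5,fy=5,interpolation=2))
E
```

```text
9.25 [0.48678703 0.04936115 0.07800313] [-0.74018848 -0.96909732 -1.17782304] 0.009776488737722378 (array([-48.6,   0.4,  21.6]), array([-0.001,  0.003, -0.001]))
```

View pics/w8.png

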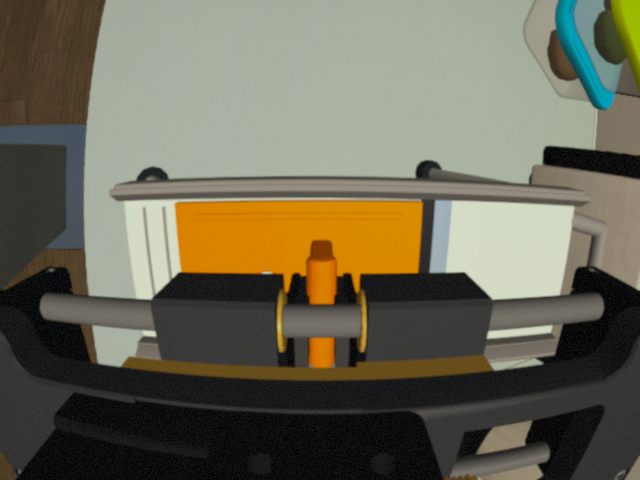

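View pics/s8.png

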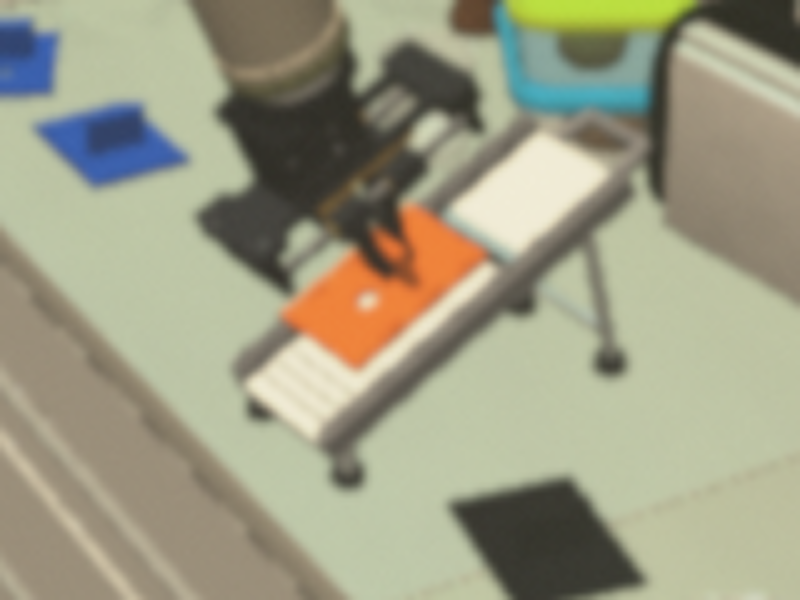

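```bash
python3 - <<'E'
from g import *
st=read_state();B=bedR(YAW)
im=cv2.imread("pics/w8.png");g=cv2.cvtColor(im,cv2.COLOR_BGR2GRAY).astype(int)
f=lambda uv,h=0:(B.T@(onplane("wrist",uv,st=st,nrm=B[:,2],pt=O+B[:,2]*h)-O)*1000).round(1)
for x in(135,160,460,500,540):
    c=g[180:220,x];y=np.where(c>190)[0]
    if len(y):print(x,y.min()+180,f((x,y.min()+179.5)))
for x in(140,500):
    c=g[300:360,x];print(x,c[::3])
plate(im,st,cols=(200,290,400))
r=g[215,:];print("blade",r[418:456])
E
```

```text
135 201 [-129.8   41.1   -0. ]
160 201 [-113.    40.6   -0. ]
460 201 [58. 40.  0.]
500 203 [84.1 39.6 -0. ]
540 205 [113.2  39.4  -0. ]
140 [ 63  79  91 102 108 110 110 112 105 101 151 173 170 114 101 106 109 111
 114 113]
500 [ 64  71  88  97 107 110 112 110 109  97 175 213 205  71  68 112 105 111
 110 116]
210 [-30.5  39.  -70.7] [-30.5  38.5  49.5]
225 [-30.5  31.5 -70.8] [-30.5  31.1  49.4]
240 [-30.5  23.8 -70.5] [-30.5  23.6  49.4]
255 [-30.5  15.9 -70.8] [-30.5  16.   49.4]
265 [-30.5  10.6 -70.8] [-30.5  10.8  49.3]
far 200 202 [-30.5  42.9 -57.4]
far 290 201 [-30.5  42.7 -13.5]
far 400 202 [-30.5  42.4  38.2]
blade [148 147 144 131  94  58  55  52  50  49  52  47  51  50  51  88 144 166
 173 173 176 175 174 171 171 172 171 170 171 170 169 170 183 205 214 215
 214 213]
```

```bash
python3 - <<'E'
from g import *
st=read_state();B=bedR(YAW)
im=cv2.imread("pics/w8.png");g=cv2.cvtColor(im,cv2.COLOR_BGR2GRAY).astype(int)
f=lambda uv,h=0:(B.T@(onplane("wrist",uv,st=st,nrm=B[:,2],pt=O+B[:,2]*h)-O)*1000).round(1)
for x in(143,148,505,520,535):
    c=g[322:356,x];print(x,c)
    y=np.where(c>180)[0]
    if len(y):print(x,y.max()+322,f((x,y.max()+322.5)))
cv2.imwrite("pics/w8c.png",cv2.resize(np.hstack([im[170:370,100:200],im[170:370,420:600]]),None,fx=2.8,fy=2.8))
K=camera_params("wrist")
T=R.from_quat(st['eef_rot']).as_matrix();cam=st['ee_pos']+T@K['mount'][:3,3];print("cam in bed",(B.T@(cam-O)*1000).round(1))
for h in (0,10,18,26.6):print(h,f((160,200.5),h/1000),f((460,200.5),h/1000))
E
```

```text
143 [110 108 111 108 103  99  98 121 169 198 202 201 189 164 113  81  66  64
  68  71  94 112 112 109 112 109 111 111 110 111 109 112 113 115]
143 334 [-138.5  -47.6   -0. ]
148 [110 110 107 107 103  99  96 101 150 200 213 214 210 195 137  77  68  65
  66  68  84 106 114 108 107 107 111 111 109 110 110 108 111 110]
148 335 [-134.7  -48.    -0. ]
505 [112 110 109 104  99  97 103 145 195 211 213 213 213 211 194 143  84  68
  67  72  70  87 108 120 104 107 108 107 111 110 111 111 111 113]
505 336 [102.4 -49.7  -0. ]
520 [106 103 101  99  93 113 163 204 212 212 213 213 205 175 117  76  70  70
  71  74  94 110 109 106 108 108 113 112 113 110 110 111 113 113]
520 334 [114.4 -49.3  -0. ]
535 [105 101  99  99 140 189 209 213 212 213 211 194 151  94  71  69  71  72
  83 110 113 106 106 108 110 111 109 109 110 109 113 114 124 135]
535 333 [127.2 -49.8   0. ]
cam in bed [-20.2  69.  198.4]
0 [-113.    40.6   -0. ] [58. 40.  0.]
10 [-108.3   42.    10. ] [54.1 41.5 10. ]
18 [-104.6   43.1   18. ] [50.9 42.7 18. ]
26.6 [-100.5   44.4   26.6] [47.6 43.9 26.6]
```

View pics/w8c.png

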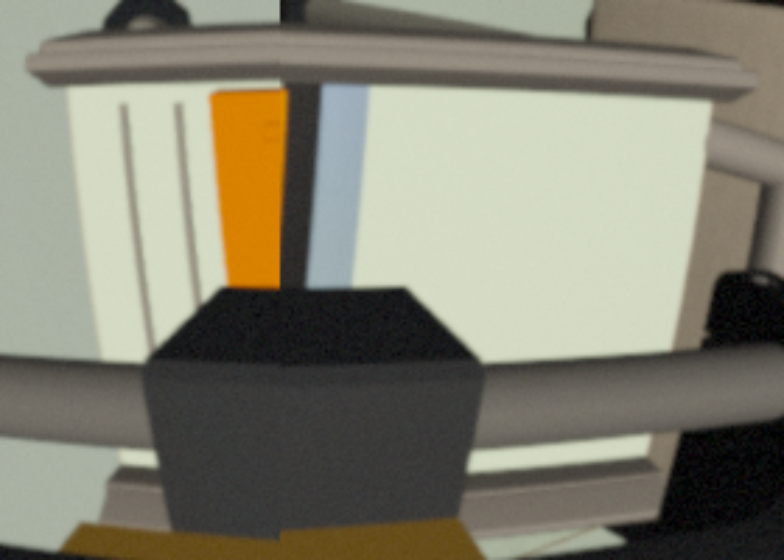

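```bash
python3 - <<'E'
from g import *
st=read_state();B=bedR(YAW)
f=lambda uv,h=0:(B.T@(onplane("wrist",uv,st=st,nrm=B[:,2],pt=O+B[:,2]*h)-O)*1000).round(1)
print(f((450.5,215)),f((434,215)))
print(hole_bed(st))
E
```

```text
[52.8 31.6  0. ] [42.8 31.5  0. ]
(array([-47.6,   0.3,  22.3]), array([-0.   ,  0.001, -0.   ]))
```

The plate edge and the rails in the same wrist picture (left and right rails agree) show the guard about 4 mm too far left. I'll shift it right, then go down in small steps.

Emit:
arm_command:
  targets:
    - [255,0,-4,0,0.004,0,0]
    - [255,4,-4,0,0.004,0,0]
    - [255,8,-4,0,0.004,0,0]
    - [255,11,-4,0,0.004,0,0]
    - [255,11,-4,0,0.004,0,0]

```text
time: 9.85
ee_pos: [0.4923, 0.0453, 0.0683]
eef_rot: [-0.028, 0.545, 0.044, 0.837]
ft_force: [0.6, 0.5, -1.0]
width: 0.0098
```

```bash
python3 - <<'E'
from g import *
st=read_state();print(st['time'],st['ft_force'],st['torque'],hole_bed(st))
im=camera("wrist")[:,:,::-1].copy();cv2.imwrite("pics/w9.png",cv2.resize(im[170:370,100:600],None,fx=1.6,fy=1.6))
cv2.imwrite("pics/s9.png",cv2.resize(camera("side")[210:300,270:370,::-1],None,fx=6,fy=6,interpolation=2))
E
```

```text
9.85 [ 0.61633185  0.49550475 -1.02331378] [-0.15951206  0.60376155  0.02691574] (array([-48. ,  -4. ,  10.6]), array([ 0.004,  0.002, -0.001]))
```

View pics/w9.png

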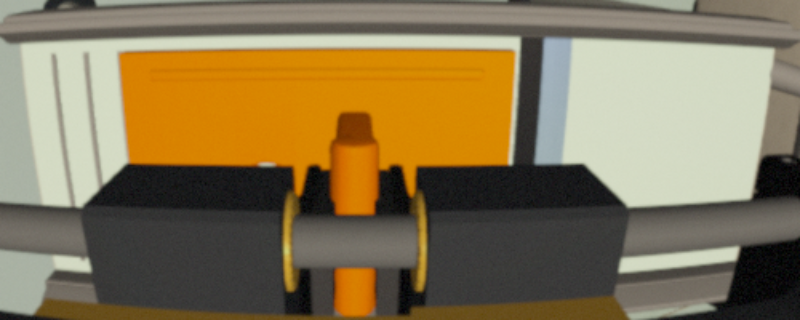

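View pics/s9.png

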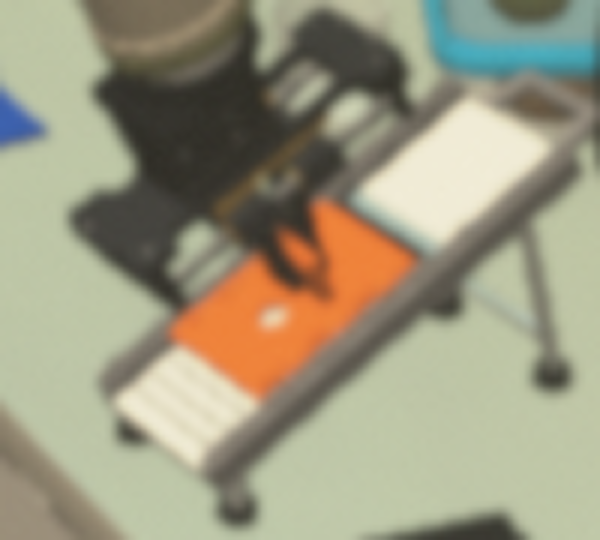

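Clean gap on the left of about 2.4 mm, against an ideal 2 mm. Now lowering until it touches the stud.

Emit:
arm_command:
  targets:
    - [255,1,0,0,0,0,0]
    - [255,2,0,0,0,0,0]
    - [255,3,0,0,0,0,0]
    - [255,3,0,0,0,0,0]

```text
time: 10.35
ee_pos: [0.4936, 0.0455, 0.0659]
eef_rot: [-0.028, 0.544, 0.044, 0.837]
ft_force: [-0.2, -0.5, -0.4]
width: 0.0093
```

Emit:
arm_command:
  targets:
    - [255,0.7,0,0,0,0,0]
    - [255,1.5,0,0,0,0,0]
    - [255,1.5,0,0,0,0,0]

```text
time: 10.65
ee_pos: [0.4943, 0.0456, 0.0648]
eef_rot: [-0.028, 0.544, 0.044, 0.837]
ft_force: [-2.3, -0.4, 2.3]
width: 0.0099
```

Emit:
arm_command:
  targets:
    - [255,0.7,0,0,0,0,0]
    - [255,0.7,0,0,0,0,0]
    - [255,0.7,0,0,0,0,0]
    - [255,0.7,0,0,0,0,0]

```text
time: 11.05
ee_pos: [0.4946, 0.0456, 0.0646]
eef_rot: [-0.028, 0.544, 0.044, 0.837]
ft_force: [-11.9, -1.9, 15.0]
width: 0.0095
```

```bash
python3 - <<'E'
from g import *
st=read_state();print(st['time'],st['ft_force'],st['torque'],hole_bed(st))
im=camera("wrist")[:,:,::-1].copy();plate(im,st,cols=(200,290,400));cv2.imwrite("pics/w10.png",im)
st=read_state();print(st['time'],st['ft_force'],st['torque'],hole_bed(st))
E
```

```text
11.05 [-11.86663435  -1.93938046  15.00922858] [-0.38539597  1.74308606 -0.04607473] (array([-47.4,  -4. ,   6.3]), array([ 0.005,  0.001, -0.   ]))
210 [-30.5  39.  -70.7] [-30.5  38.5  48.5]
225 [-30.5  31.5 -70.8] [-30.5  31.1  48.4]
240 [-30.5  23.8 -71. ] [-30.5  23.6  48.4]
255 [-30.5  15.9 -70.8] [-30.5  16.   48.4]
265 [-30.5  10.6 -70.8] [-30.5  10.8  48.3]
far 200 202 [-30.5  42.9 -57.4]
far 290 201 [-30.5  42.7 -13.5]
far 400 202 [-30.5  42.4  38.2]
11.1 [-11.64853543  -2.30911851  14.72161207] [-0.41793677  1.77858651 -0.04880178] (array([-47.4,  -3.9,   6.3]), array([ 0.005,  0.001, -0.   ]))
```

It is riding on the stud, with 19 N at a hole height of about 6.3 mm. I'll ease off slightly and slide up the slope.

Emit:
arm_command:
  targets:
    - [255,-0.4,0,0,0,0,0]
    - [255,-0.4,0,3,0,0,0]
    - [255,-0.4,0,6,0,0,0]
    - [255,-0.4,0,9,0,0,0]
    - [255,-0.4,0,12,0,0,0]
    - [255,-0.4,0,15,0,0,0]
    - [255,-0.4,0,18,0,0,0]
    - [255,-0.4,0,18,0,0,0]

```text
time: 11.9
ee_pos: [0.5086, 0.0468, 0.0704]
eef_rot: [-0.028, 0.546, 0.044, 0.836]
ft_force: [-14.5, -1.8, 10.2]
width: 0.0098
```

```bash
python3 - <<'E'
from g import *
st=read_state();print(st['time'],st['ft_force'],st['torque'],hole_bed(st))
E
```

```text
11.9 [-14.50576052  -1.78996595  10.19361979] [-0.48991888  3.02032209 -0.01011481] (array([-32. ,  -4.3,   6. ]), array([ 0.004,  0.006, -0.001]))
```

Emit:
arm_command:
  targets:
    - [255,-0.2,0,1,0,0,0]
    - [255,-0.2,0,2,0,0,0]
    - [255,-0.2,0,3,0,0,0]
    - [255,-0.2,0,3,0,0,0]

```text
time: 12.3
ee_pos: [0.5133, 0.0475, 0.073]
eef_rot: [-0.028, 0.544, 0.044, 0.837]
ft_force: [-2.1, -0.7, -0.8]
width: 0.0096
```

```bash
python3 - <<'E'
from g import *
st=read_state();print(st['time'],st['ft_force'],st['torque'],hole_bed(st))
E
```

```text
12.3 [-2.07653794 -0.68808754 -0.78000553] [-0.1494213   0.74401629  0.02656203] (array([-26.8,  -4.1,   6.3]), array([ 0.004,  0.001, -0.001]))
```

The force has vanished, so the stud is at the hole. Move 2 mm further and lower.

Emit:
arm_command:
  targets:
    - [255,0,0,1,0,0,0]
    - [255,0,0,2,0,0,0]
    - [255,1,0,2,0,0,0]
    - [255,2,0,2,0,0,0]
    - [255,2,0,2,0,0,0]

```text
time: 12.8
ee_pos: [0.516, 0.0479, 0.0719]
eef_rot: [-0.028, 0.544, 0.044, 0.837]
ft_force: [0.5, 0.5, -0.6]
width: 0.0097
```

```bash
python3 - <<'E'
from g import *
st=read_state();print(st['time'],st['ft_force'],st['torque'],hole_bed(st))
E
```

```text
12.8 [ 0.46445987  0.52490128 -0.5612753 ] [-0.10765402  0.5712446  -0.00141852] (array([-24.7,  -4.1,   4.2]), array([ 0.004,  0.001, -0.001]))
```

No force at 4.2 mm: it is dropping over the stud. Continue down to the bed.

Emit:
arm_command:
  targets:
    - [255,1,0,0,0,0,0]
    - [255,2,0,0,0,0,0]
    - [255,3,0,0,0,0,0]
    - [255,3,0,0,0,0,0]

```text
time: 13.2
ee_pos: [0.5172, 0.048, 0.0693]
eef_rot: [-0.028, 0.544, 0.044, 0.837]
ft_force: [0.3, 0.8, -1.3]
width: 0.01
```

```bash
python3 - <<'E'
from g import *
st=read_state();print(st['time'],st['ft_force'],st['torque'],hole_bed(st))
E
```

```text
13.2 [ 0.31462561  0.84595621 -1.31727949] [-0.10507131  0.53632539  0.00155099] (array([-24.6,  -4.1,   1.3]), array([ 0.004,  0.001, -0.001]))
```

Emit:
arm_command:
  targets:
    - [255,0.7,0,0,0,0,0]
    - [255,1.4,0,0,0,0,0]
    - [255,1.4,0,0,0,0,0]
    - [255,1.4,0,0,0,0,0]

```text
time: 13.6
ee_pos: [0.5178, 0.048, 0.0681]
eef_rot: [-0.028, 0.544, 0.044, 0.837]
ft_force: [0.7, -0.9, -0.5]
width: 0.009
```

```bash
python3 - <<'E'
from g import *
st=read_state();print(st['time'],st['ft_force'],st['torque'],hole_bed(st))
cv2.imwrite("pics/w11.png",camera("wrist")[:,:,::-1])
cv2.imwrite("pics/s11.png",cv2.resize(camera("side")[210:300,270:370,::-1],None,fx=6,fy=6,interpolation=2))
E
```

```text
13.6 [ 0.74778701 -0.87616743 -0.47834876] [-0.10462014  0.62223527  0.04643776] (array([-24.6,  -4.1,  -0. ]), array([ 0.004,  0.001, -0.   ]))
```

View pics/s11.png

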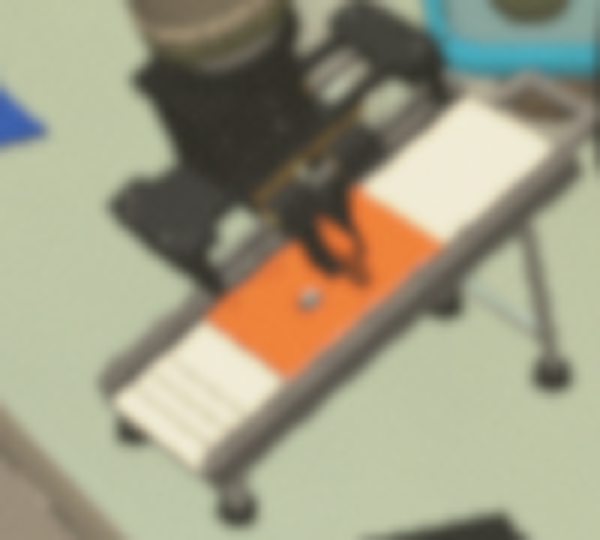

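View pics/w11.png

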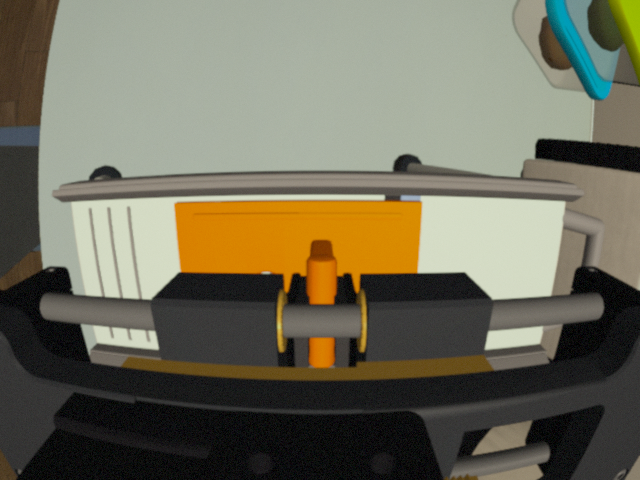

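The steel stud shows inside the hole in the side view. Lower to bed contact.

Emit:
arm_command:
  targets:
    - [255,0.4,0,0.5,0,0,0]
    - [255,0.8,0,1,0,0,0]
    - [255,0.8,0,1,0,0,0]

```text
time: 14.0
ee_pos: [0.5181, 0.0481, 0.0677]
eef_rot: [-0.028, 0.545, 0.044, 0.837]
ft_force: [-17.4, -2.5, 17.7]
width: 0.0097
```

Emit:
arm_command:
  targets:
    - [255,0.3,0,0,0,0,0]
    - [255,0.5,0,0,0,0,0]
    - [255,0.5,0,0,0,0,0]

```text
time: 14.3
ee_pos: [0.5181, 0.0481, 0.0676]
eef_rot: [-0.028, 0.545, 0.044, 0.837]
ft_force: [-29.0, -4.5, 31.2]
width: 0.0096
```

Emit:
arm_command:
  targets:
    - [255,-0.5,0,-0.3,0,0,0]
    - [255,-1.0,0,-0.6,0,0,0]
    - [255,-1.0,0,-0.6,0,0,0]

```text
time: 14.6
ee_pos: [0.5183, 0.0481, 0.068]
eef_rot: [-0.028, 0.544, 0.044, 0.837]
ft_force: [0.0, -0.0, -0.2]
width: 0.0095
```

```bash
python3 - <<'E'
from g import *
st=read_state();print(st['time'],st['ft_force'],st['torque'],hole_bed(st))
E
```

```text
14.6 [ 0.02953208 -0.04450121 -0.19510245] [-0.09667703  0.56430902  0.02671269] (array([-24.2,  -4.1,  -0.3]), array([ 0.004,  0.001, -0.   ]))
```

Emit:
arm_command:
  targets:
    - [130,0,0,0,0,0,0]
    - [130,0,0,0,0,0,0]
    - [130,0,0,0,0,0,0]
    - [130,0,0,0,0,0,0]
    - [130,0,0,0,0,0,0]
    - [130,0,0,0,0,0,0]
    - [130,0,0,0,0,0,0]

```text
time: 15.3
ee_pos: [0.5183, 0.0481, 0.068]
eef_rot: [-0.028, 0.544, 0.044, 0.837]
ft_force: [-0.1, 0.3, 0.3]
width: 0.0422
```

Emit:
arm_command:
  targets:
    - [130,-10,0,0,0,0,0]
    - [130,-30,0,0,0,0,0]
    - [130,-70,0,0,0,0,0]
    - [130,-110,0,0,0,0,0]
    - [130,-110,-45,0,0,0,0]
    - [130,-110,-90,0,0,0,0]
    - [130,-110,-110,0,0,0,0]
    - [130,-110,-110,0,0,0,0]

```text
time: 16.1
ee_pos: [0.4855, -0.0688, 0.1687]
eef_rot: [-0.026, 0.544, 0.043, 0.838]
ft_force: [-0.0, 1.2, -0.0]
width: 0.0425
```

```bash
python3 - <<'E'
from g import *
st=read_state();print(st['time'],st['ft_force'],st['width'],st['ee_pos'])
im=camera("wrist")[:,:,::-1].copy();cv2.imwrite("pics/w12.png",im);print(hole_bed(st))
cv2.imwrite("pics/s12.png",cv2.resize(camera("side")[210:300,270:370,::-1],None,fx=6,fy=6,interpolation=2))
E
```

```text
16.1 [-0.0221989   1.18953755 -0.02941123] 0.04249232339402244 [ 0.4855434  -0.06882144  0.16873059]
(array([ -24.6, -116.6,  110.1]), array([ 0.009, -0.   , -0.001]))
```

View pics/w12.png

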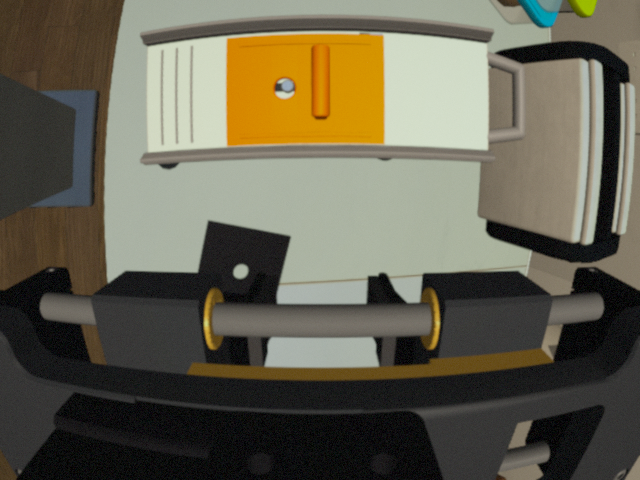

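View pics/s12.png

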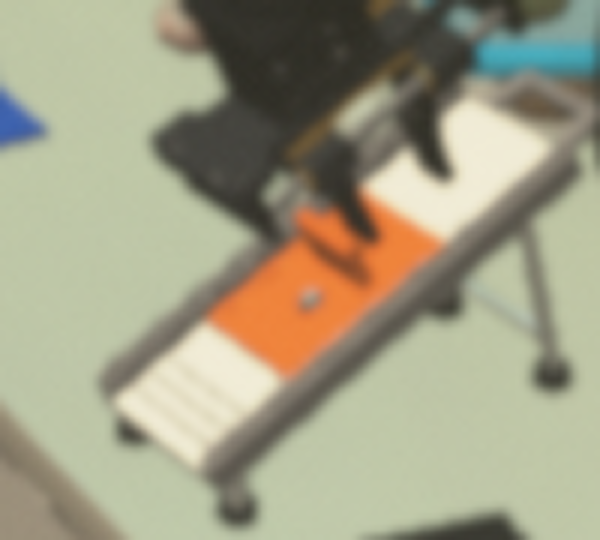

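```bash
python3 - <<'E'
from g import *
im=cv2.imread("pics/w12.png");cv2.imwrite("pics/w12c.png",cv2.resize(im[10:170,215:400],None,fx=3.7,fy=3.7,interpolation=2))
st=read_state();B=bedR(YAW)
f=lambda uv,h=0:(B.T@(onplane("wrist",uv,st=st,nrm=B[:,2],pt=O+B[:,2]*h)-O)*1000)
hsv=cv2.cvtColor(im,cv2.COLOR_BGR2HSV);m=cv2.inRange(hsv,(8,180,120),(22,255,255));m[160:]=0
c=max(cv2.findContours(m,0,2)[0],key=cv2.contourArea)
ap=cv2.approxPolyDP(c,6,True)[:,0]
for q in ap:print(q,f(q.astype(float),.005).round(1))
print("stud",f((285.5,87),.007).round(1),"hole",f((285,87.5),.005).round(1))
E
```

```text
[382  36] [49.5 40.6  5. ]
[228  39] [-67.9  40.8   5. ]
[228 144] [-68.1 -42.6   5. ]
[382 142] [ 48.8 -42.6   5. ]
stud [-23.2  -0.9   7. ] hole [-23.8  -1.    5. ]
```

View pics/w12c.png

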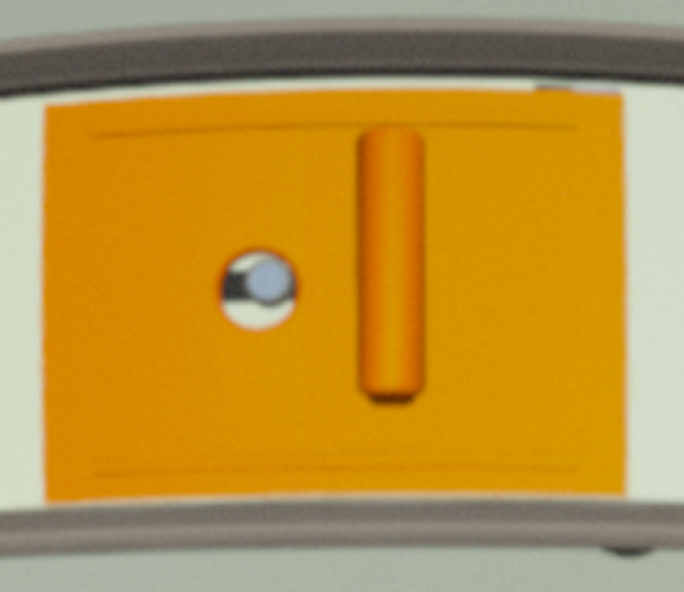

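The stud is inside the hole and the guard lies square between the rails, with its edges parallel and no sign of tilt. The gripper is clear of it, so I'm handing in.

```bash
python3 -c "
from bench import *
print(close_job(),read_state()['time'])"
```

```text
the job is handed in; nothing more can be done
the job is handed in; nothing more can be done
```

The orange guard is on the slicer bed with the stud in its hole, let go, and the job was handed in at about 16 s. I gripped it by the fin, laid it on the stud between the rails and slid it about 23 mm up the slope. It dropped over the stud and I pressed it lightly onto the bed. I then opened the gripper and backed off.

**Last checks:**
- **Stud and fit:** The wrist picture shows the stud inside the hole, with the plate square between the rails.
- **Flatness:** The corner positions fit a flat plate and show no tilt. Before release the hole measured about 0.3 mm below the estimated bed surface. Contact with the bed was felt just before that.
- **Hole position:** The hole measures about -24 mm along the bed, inside the -27 to 7 mm limit, though with only about 3 mm to spare.
- **Other things:** The arm was kept away from the tin, glass and bowl. I did not measure their positions again at the end.

**What failed or disagreed:**
- **First grasp:** It closed on air, because the real fingertips sit about 40 mm behind the reported TCP. I saw this in two camera views and went lower.
- **Sideways position:** The top and wrist cameras differed by about 5 mm. I settled it by comparing the plate's edge with the rails in one wrist picture, and moved the guard 4 mm across before lowering it.
- **Pressing force:** It reached about 43 N at the wrist for a moment during the final press onto the bed, and I eased it off straight away. The 40 N limit applies to the arm or gripper body, and as far as I could see the fingers only held the guard.

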